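# Unlock the clinic's medicine box

### The job

Unlock the worn medicine box on the doctor's desk: turn the left dial to 3 until its catch drops in, then the right dial to 7 in the same way, then slide the latch gently all the way open, without forcing it, and let go. The wheels have slipped a little, so each catch drops in somewhat before or after its printed number: turn slowly and feel for the place where the dial is held back; turned on past it, the catch jumps out again. Leave the other things on the desk where they are.

Things in the scene. Friction and masses are not known exactly. Their poses are not given: they have to be found in the camera images.
- lockbox: Grey steel box, 200 (x) x 330 (y) x 90 mm high, screwed down. Origin: centre of its underside; x points away from the robot when unturned, y left, z up. On its flat top: left dial (box +y) and right dial (-y), 160 mm apart, and the latch on the far (+x) side. Inside, a sprung catch drops into a notch in each dial's wheel; unless both have dropped, the latch is blocked after 2 mm.
- dial_left_grip (a point): Left dial: point on its vertical axis (box x -35, y +80 mm), half-way up its grip bar, 23.5 mm above the box top. Its x axis points along the bar to the pointer (black line on one end). The dial: metal disc 54 mm across, top 7.5 mm above the box top, with an upright grip bar 44 mm long, 13 mm thick, from 7.5 to 36.5 mm above the box top.
- dial_right_grip (a point): Right dial, the same as the left; its axis is at box x -35, y -80 mm.
- dial_left (a joint): Left dial's angle, rad, growing clockwise from above, 0 to 5.9. At 0 the pointer points along box +x to the printed 0; white numbers 0 to 9 on the black ring follow clockwise every 0.628 rad: 3 is at 1.885. Starts 0.49 to 1.14 before 3. The catch drops in at an unknown place within 0.25 rad either side of the 3. Friction 0.03 N m.
- dial_right (a joint): Right dial, same sense and numbers: 7 is at 4.398; starts 0.49 to 1.14 past 7 (turn anticlockwise); catch within 0.25 rad either side of the 7. Both dials: in the last 0.07 rad before the catch's place the dial is drawn on; just past it about 0.4 N m holds it back; let go there, it centres itself; forced 0.07 past, the catch jumps out and it turns freely.
- latch_grip (a point): Latch: upright steel tab, 30 (box x) x 14 (box y) mm, its top 36 mm above the box top, on a sliding plate whose top is 6 mm above the box top. The point is the tab's middle, 22 mm above the box top, at box x 68, and y -17 mm when shut.
- latch (a joint): Travel of the latch, m, along box +y (to the left): 0 shut, 0.034 fully open. It slides against about 2 N and stays where it is left. Blocked by a catch it stops after 2 mm; do not push it then with more than 15 N.
- syrup: Bystander: brown bottle, 52 mm across, 120 mm tall, left of the box. Origin: centre of its underside.
- pen_cup: Bystander: black cup, 72 mm across, 95 mm tall, left of the box. Origin: centre of its underside.
- paperweight: Bystander: glass dome, 72 mm across, 35 mm tall, right of the box. Origin: centre of its underside.
- tablet_box: Bystander: carton, 60 x 115 x 28 mm, right of the box. Origin: centre of its underside.

How it is judged:
By the outcome, as a careful person would: the job done as asked, in the order asked, and still so for the second after the job is handed in, with the robot touching nothing.
It also fails if it takes over 72 s, if anything falls off the work surface, if the arm or the gripper's body presses on something with over 40 N, if the wrist force passes 120 N, or if a joint passes its speed limit or range.

### The arm

A 7-joint arm with a two-finger parallel gripper is mounted at the origin on the work surface. World frame = base frame: x ahead of the robot, y to its left, z up, the work surface at z = 0. Lengths are in m, angles in rad, forces in N, time in s.
With the tool pointing down it reaches from about 0.4 to 0.875 m from the base axis. Payload 19.3 kg.
Tool frame: the origin (TCP) lies on the centre line of the jaws, within the pads' length; the fingertips stand 8 mm ahead of it and the grasp point (between the pads) lies 11 mm behind it (bot.tip_extent is the distance from the TCP to the fingertips, in m); x points along the fingers, y is the direction in which the jaws open and shut, and the axes are right-handed (so a half turn about x gives the same grasp; the last joint's range is limited). The gripper opens to 85 mm and grips with 20 to 120 N. Pads are 22 mm wide; open, the fingers measure 114 mm over their backs; the gripper's body (76 mm by 85 mm) begins 54 mm behind the grasp point. The pads swing forward as they close: fully open they stand 13 mm farther back than shut.
Start: joints at [-1.324, 0.521, -0.036, 1.599, 0.021, 1.021, -0.113], TCP at [0.195, 0.594, 0.239] pointing down, gripper open.
Joint ranges: [-2.91, 2.91], [-0.3, 2.13], [-1.5, 1.42], [0.17, 2.43], [-1.26, 4.41], [0.16, 1.93], [-2.52, 2.52]. Speed limits (rad/s): [1.89, 1.89, 2.39, 2.39, 3.01, 3.01, 3.01].

### API

Orientations are given as [roll, pitch, yaw] about the fixed x, y, z axes, in that order (R = Rz(yaw) Ry(pitch) Rx(roll)).
In Python, from workcell import sensors, imaging, order, bot gives the robot as it stands.
- The arm moves only by the tool arm_command, never from a script. Its argument "commands" is a list of rows, each an object of numbers: "dx", "dy", "dz": the shift along the tool's x, y, z in cm; "twist": the turn about the tool's x in rad. A call has 1 to 12 rows; each row is the pose to reach, as a shift and turn from the pose measured when the call began, along the tool's axes at that moment; what a row does not reach only later rows make up. A row lasts 1/12 s, in which the tool goes at most 41.7 mm and 7.16 degrees, less where a joint would pass 70% of its speed; a pose out of reach is approached as far as the arm can. A call with a gripper value outside its range is refused whole. "grip" is the closure, from -1 (fully open) to 1 (shut), set as the call begins (left out, the last holds). The fingers move at their own pace and stop on an object; "squeeze" is the grip in N (left out, the last holds). Time passes only in rows, so rows that repeat a pose let the fingers close. It gives the time, the measured TCP pose, the force and the opening at its end, in the units of the state.
- sensors.observe(): the state, without advancing time (a new reading comes with each control period).
- imaging.grab_frame(name): name is "side" or "top"; returns the picture (400x640x3 uint8, red, green, blue); there is no depth.
- imaging.camera_info(name): a dict with "fx", "fy", "cx", "cy" (pixels), "origin" and "attitude" of the camera in the world. Camera axes: x right, y down, z forward; pixel columns grow to the right and rows downward; lengths in m; the calibration is good to about 2 mm. A picture is of the moment at which its call begins. camera_info takes no time and is no camera call.
- order.job_done(): hands the job in, once; it reports no verdict.
The state is a dict: "clock": time; "qpos": joint angles; "qd": joint speeds; "joint_efforts": joint torques, N m; "position": TCP position; "tool_rot": TCP orientation; "force": force on the tool from outside, world axes, zero at the start; "moment": the same for the moment, N m; "grip_width": finger opening in m.
Only numpy, scipy, OpenCV 4.12 (cv2) and the standard library are available. Lean on these libraries where they do the work, as an engineer would, in place of code of your own. Each camera call takes 0.05 s, during which the arm holds its last target.

## Working session

There is one attempt and no reset: what is moved stays moved. The work goes in short steps, Python scripts to look and compute and a tool call to move; the robot and the scene stay as the last step left them, time stands still between calls to the robot, and variables do not carry over. Pictures are saved under pics/ and viewed, and the job is handed in when it is done.

Besides the shell and the picture viewer there is one more tool, called after "Call:" by a JSON object that holds its "op" and its "data". arm_command: Moves the arm, as the interface text tells. Its arguments: {"type":"object","properties":{"commands":{"type":"array"},"grip":{"type":"number"},"squeeze":{"type":"number"}},"required":["commands"]}

```bash
ls; mkdir -p pics
python3 - <<'E'
from workcell import sensors, imaging, order, bot
import cv2,numpy as np
for n in("side","top"):
    im=imaging.grab_frame(n);cv2.imwrite(f"pics/{n}0.png",im[:,:,::-1]);print(n,imaging.camera_info(n))
print(sensors.observe());print(bot, [a for a in dir(bot) if a[0]!='_'])
E
```

```text
pics
side {'fx': 445.74516759813866, 'fy': 445.74516759813866, 'cx': 317.59753399994725, 'cy': 200.10508147816765, 'origin': array([ 0.54102171, -0.61480943,  0.74878716]), 'attitude': array([-2.38165863e+00,  1.67382005e-03, -6.43765012e-02])}
top {'fx': 476.559050131958, 'fy': 476.559050131958, 'cx': 329.5149415965064, 'cy': 200.32258408078206, 'origin': array([0.43698624, 0.04148399, 1.07843392]), 'attitude': array([-2.96933116, -0.02842349, -1.55070147])}
{'clock': 0.1, 'qpos': array([-1.32423393,  0.5219696 , -0.0362681 ,  1.59996306,  0.02123196,
        1.02108152, -0.11278781]), 'qd': array([ 0.00093244, -0.00083353,  0.0012719 , -0.00233477, -0.00017046,
        0.00056174, -0.00150722]), 'joint_efforts': array([ 3.41860963e-03, -9.28484416e+01,  1.98441893e+00, -3.70533228e+01,
        1.81808963e-02,  5.37012515e-03,  2.26646034e-05]), 'position': array([0.19466308, 0.59360063, 0.23877017]), 'tool_rot': array([-1.44626993,  1.56975939, -1.76306563]), 'force': array([0.4680678 , 0.16445026, 0.07537132]), 'moment': array([ 0.01962055,  0.03414949, -0.00430039]), 'grip_width': 0.08524550708948685}
<Robot object at 0x7f022b77ba10> ['IKError', 'tip_extent']
```

View pics/side0.png

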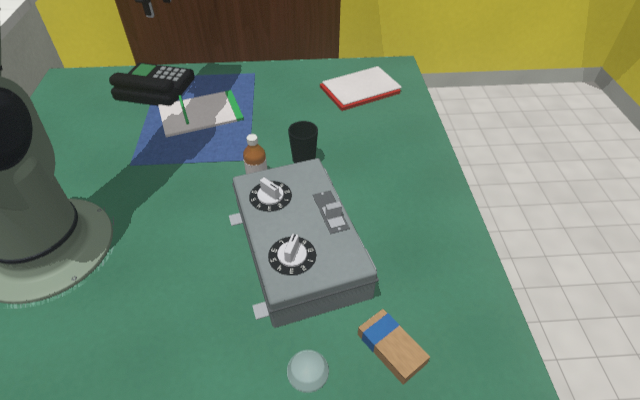

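View pics/top0.png

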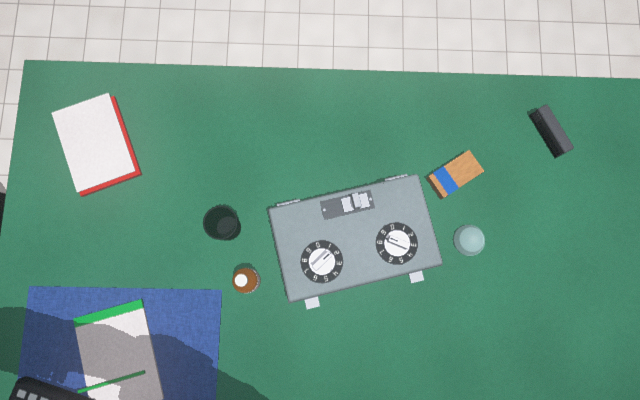

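```bash
cat > h.py <<'E'
from workcell import sensors, imaging, order, bot
import cv2,numpy as np
from scipy.spatial.transform import Rotation as R
from scipy.optimize import least_squares
def cam(n):
    c=imaging.camera_info(n);return c
def ray(n,uv,z):
    c=cam(n);d=R.from_euler('xyz',c['attitude']).apply([(uv[0]-c['cx'])/c['fx'],(uv[1]-c['cy'])/c['fy'],1]);o=c['origin'];return o+d*(z-o[2])/d[2]
def proj(n,p):
    c=cam(n);q=R.from_euler('xyz',c['attitude']).inv().apply(np.atleast_2d(p)-c['origin']);return np.c_[q[:,0]/q[:,2]*c['fx']+c['cx'],q[:,1]/q[:,2]*c['fy']+c['cy']]
E
python3 - <<'E'
from h import *
t=cv2.imread('pics/top0.png')[165:310,255:455];cv2.imwrite('pics/t1.png',cv2.resize(t,None,fx=4,fy=4,interpolation=cv2.INTER_CUBIC))
t=cv2.imread('pics/side0.png')[155:325,225:385];cv2.imwrite('pics/s1.png',cv2.resize(t,None,fx=3.5,fy=3.5,interpolation=cv2.INTER_CUBIC))
E
```

```text
(no output)
```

View pics/t1.png

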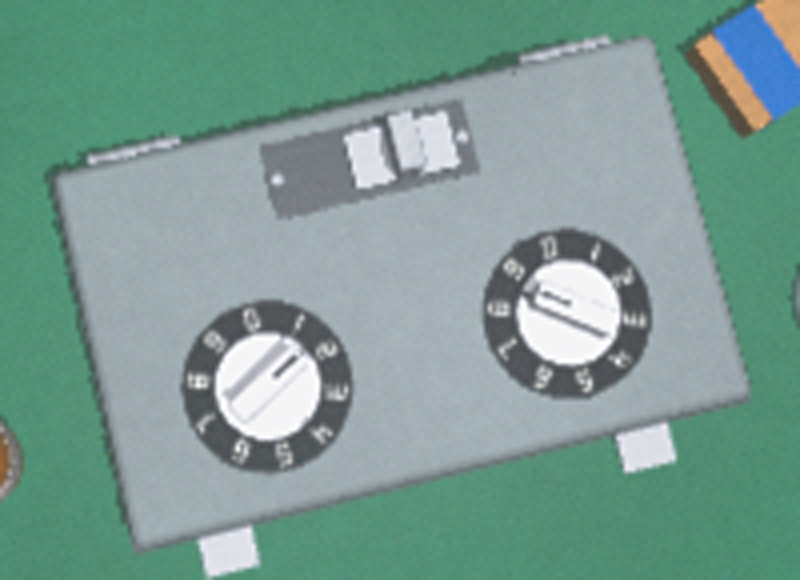

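View pics/s1.png

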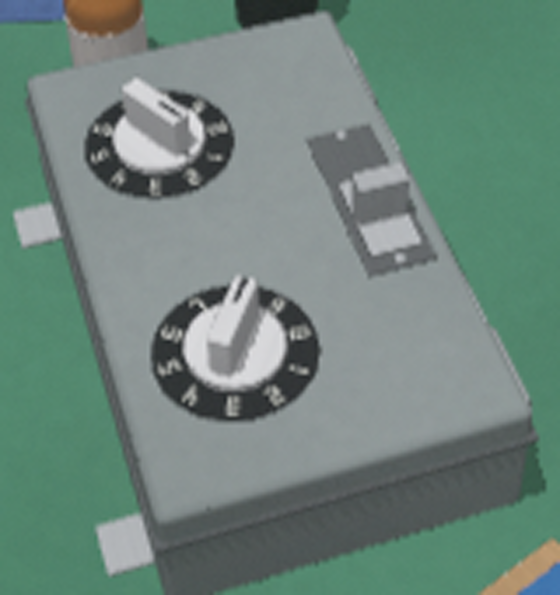

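```bash
cat >> h.py <<'E'
def box(p,b): 
    c,s=np.cos(p[2]),np.sin(p[2]);b=np.atleast_2d(b)
    return np.c_[p[0]+c*b[:,0]-s*b[:,1],p[1]+s*b[:,0]+c*b[:,1],b[:,2]]
E
python3 - <<'E'
from h import *
B=np.array([[.1,.165,.09],[.1,-.165,.09],[-.1,-.165,.09],[-.1,.165,.09],[-.035,.08,.09],[-.035,-.08,.09]])
T=np.array([[52,175],[655,40],[748,400],[137,550],[267,386],[567,313]])/4+[255,165]-.4
S=np.array([[328,12],[530,428],[155,535],[28,78],[159,143],[236,352]])/3.5+[225,155]-.4
for sel in('t','s','ts'):
    def f(p):
        r=[]
        if 't' in sel:r.append(proj('top',box(p,B))-T)
        if 's' in sel:r.append(proj('side',box(p,B))-S)
        return np.concatenate(r).ravel()
    s=least_squares(f,[.45,.0,.2],loss='soft_l1');print(sel,s.x,np.round(f(s.x).reshape(-1,2),1).tolist())
p=s.x
L=box(p,[[-.035,.08,.1135],[-.035,-.08,.1135],[.068,-.017,.112]])
print(L)
# pointer angles: draw
im=imaging.camera_info
t=cv2.imread('pics/top0.png');t=cv2.resize(t[165:310,255:455],None,fx=4,fy=4,interpolation=cv2.INTER_CUBIC)
s_=cv2.imread('pics/side0.png');s_=cv2.resize(s_[155:325,225:385],None,fx=3.5,fy=3.5,interpolation=cv2.INTER_CUBIC)
def draw(n,img,k,off,P,col):
    q=((proj(n,P)-off+.4)*k).astype(int)
    cv2.polylines(img,[q.reshape(-1,1,2)],True,col,1)
import sys
for lr,th,y in(('L',1.0,.08),('R',5.2,-.08)):
  for h,col in((.1265,(0,0,255)),(.0975,(255,0,0))):
    a=-th;c,s=np.cos(a),np.sin(a)
    rect=np.array([[.022,.0065],[.022,-.0065],[-.022,-.0065],[-.022,.0065]])@np.array([[c,s],[-s,c]])
    P=box(p,np.c_[rect+[-.035,y],np.full(4,h+0)])
    draw('top',t,4,[255,165],P,col);draw('side',s_,3.5,[225,155],P,col)
x=np.array([[.083,-.010],[.083,-.024],[.053,-.024],[.053,-.010]])
P=box(p,np.c_[x,np.full(4,.126)]);draw('top',t,4,[255,165],P,(0,255,0));draw('side',s_,3.5,[225,155],P,(0,255,0))
cv2.imwrite('pics/t2.png',t);cv2.imwrite('pics/s2.png',s_)
E
```

```text
t [ 0.53553692 -0.03777299  0.25425449] [[-0.5, -0.7], [0.1, -1.7], [2.2, 0.0], [-0.9, 0.5], [0.1, 0.3], [-0.1, 0.7]]
s [ 0.53774139 -0.04386185  0.25129345] [[1.5, -0.4], [2.7, -1.6], [-1.1, -0.7], [-1.3, -0.1], [0.3, 1.6], [-0.5, 2.2]]
ts [ 0.53636013 -0.03913772  0.2548482 ] [[0.2, -1.1], [0.7, -2.1], [2.8, -0.4], [-0.2, 0.1], [0.8, -0.1], [0.6, 0.3], [0.4, -1.8], [1.7, -4.1], [-1.5, -3.0], [-2.0, -1.4], [-0.5, 0.1], [-1.1, 0.1]]
[[ 0.48232269  0.02945496  0.1135    ]
 [ 0.52265845 -0.12537729  0.1135    ]
 [ 0.60644951 -0.03844594  0.112     ]]
```

View pics/t2.png

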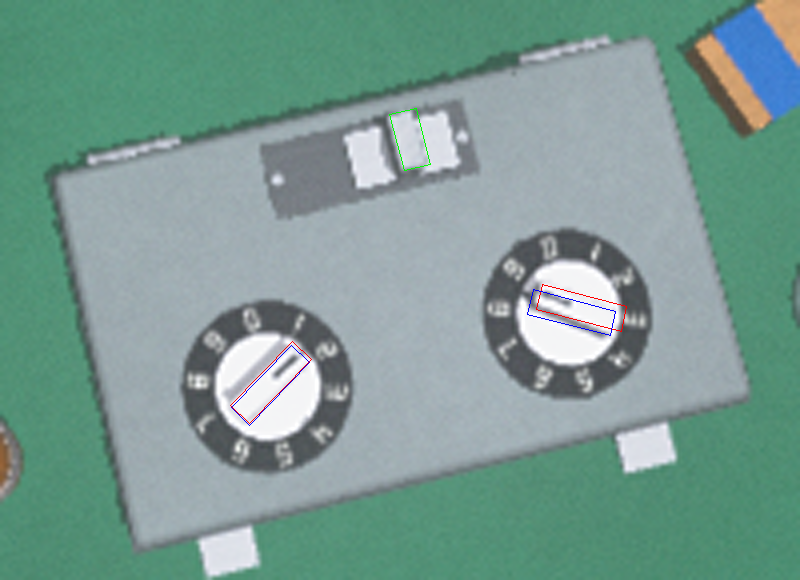

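View pics/s2.png

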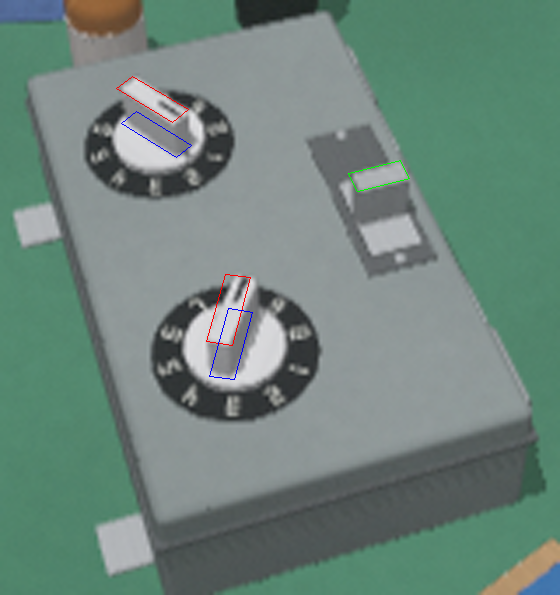

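```bash
cat >> h.py <<'E'
P=[0.5362,-0.0388,0.2546]
def tgt(xyz,yaw,verbose=True):
    """yaw: world angle of jaw y axis (mod pi)"""
    s=sensors.observe();M=R.from_euler('xyz',s['tool_rot']).as_matrix()
    d=M.T@(np.array(xyz)-s['position'])*100
    cy=np.arctan2(M[1,1],M[0,1]); tw=-(yaw-cy); tw=(tw+np.pi/2)%np.pi-np.pi/2
    print('pos',s['position'].round(4),'jaw yaw',round(cy,3),'d cm',d.round(2),'twist',round(tw,3),'alt',round(tw-np.sign(tw)*np.pi,3),'q',s['qpos'].round(3),'F',s['force'].round(2),'M',s['moment'].round(3),'w',round(s['grip_width'],4),'t',round(s['clock'],2))
    return M
L=box(P,[[-.035,.08,.1135],[-.035,-.08,.1135],[.068,-.017,.112]])
E
python3 - <<'E'
from h import *
print(L)
M=tgt([L[0,0],L[0,1],.2],P[2]-1.03+np.pi/2);print(M.round(3))
for n,uv,z in(('syrup',(245,280),.12),('cup',(222,222),.05)):print(n,ray('top',uv,z))
E
```

```text
[[ 0.48217959  0.02980609  0.1135    ]
 [ 0.52247692 -0.12503617  0.1135    ]
 [ 0.60628955 -0.03812562  0.112     ]]
pos [0.1947 0.5936 0.2388] jaw yaw 1.254 d cm [  3.93 -44.61  44.88] twist 0.459 alt -2.683 q [-1.324  0.522 -0.036  1.6    0.021  1.021 -0.113] F [0.47 0.16 0.08] M [ 0.02   0.034 -0.004] w 0.0852 t 0.1
[[-0.     0.312  0.95 ]
 [-0.001  0.95  -0.312]
 [-1.    -0.001  0.   ]]
syrup [0.44047536 0.18128744 0.12      ]
cup [0.5632045  0.24716819 0.05      ]
```

Call:
{"op": "arm_command", "data": {"commands": [{"dy":-1.5,"dz":1.5,"twist":0.03},{"dy":-4,"dz":4,"twist":0.06},{"dy":-6.5,"dz":6.5,"twist":0.1},{"dy":-9,"dz":9,"twist":0.14},{"dy":-11.5,"dz":11.6,"twist":0.18},{"dy":-14,"dz":14.1,"twist":0.22},{"dy":-16.5,"dz":16.6,"twist":0.26},{"dy":-19,"dz":19.1,"twist":0.3},{"dy":-21.5,"dz":21.6,"twist":0.34},{"dy":-24,"dz":24.1,"twist":0.38},{"dy":-26.5,"dz":26.6,"twist":0.42},{"dy":-29,"dz":29.1,"twist":0.45}], "grip": -1, "squeeze": 30}}

```text
validation failed for argument at $.co...
```

```bash
python3 -c "
from h import *
tgt([L[0,0],L[0,1],.2],P[2]-1.03+np.pi/2)"
```

```text
pos [0.1947 0.5936 0.2388] jaw yaw 1.254 d cm [  3.93 -44.61  44.88] twist 0.459 alt -2.683 q [-1.324  0.522 -0.036  1.6    0.021  1.021 -0.113] F [0.47 0.16 0.08] M [ 0.02   0.034 -0.004] w 0.0852 t 0.1
```

Call:
{"op": "arm_command", "data": {"commands": [{"dx":0,"dy":-1.5,"dz":1.5,"twist":0.03},{"dx":0,"dy":-4,"dz":4,"twist":0.06},{"dx":0,"dy":-6.5,"dz":6.5,"twist":0.1},{"dx":0,"dy":-9,"dz":9,"twist":0.14},{"dx":0,"dy":-11.5,"dz":11.6,"twist":0.18},{"dx":0,"dy":-14,"dz":14.1,"twist":0.22},{"dx":0,"dy":-16.5,"dz":16.6,"twist":0.26},{"dx":0,"dy":-19,"dz":19.1,"twist":0.3},{"dx":0,"dy":-21.5,"dz":21.6,"twist":0.34},{"dx":0,"dy":-24,"dz":24.1,"twist":0.38},{"dx":0,"dy":-26.5,"dz":26.6,"twist":0.42},{"dx":0,"dy":-29,"dz":29.1,"twist":0.45}], "grip": -1, "squeeze": 30}}

```text
clock: 1.1
position: [0.3811, 0.2257, 0.2391]
tool_rot: [-1.145, 1.57, -1.914]
force: [1.6, 0.6, -0.3]
grip_width: 0.0855
```

```bash
python3 -c "
from h import *
tgt([L[0,0],L[0,1],.2],P[2]-1.03+np.pi/2)"
```

```text
pos [0.3811 0.2257 0.2391] jaw yaw 0.802 d cm [ 3.93 -7.05 20.88] twist 0.007 alt -3.135 q [-0.821  0.235  0.18   2.063 -0.055  0.849  0.193] F [ 1.58  0.63 -0.31] M [ 0.049 -0.033 -0.085] w 0.0855 t 1.1
```

Call:
{"op": "arm_command", "data": {"commands": [{"dx":0,"dy":-1,"dz":3,"twist":0},{"dx":0.5,"dy":-2,"dz":6,"twist":0},{"dx":1,"dy":-3,"dz":9,"twist":0},{"dx":1.5,"dy":-4,"dz":12,"twist":0},{"dx":2.5,"dy":-5,"dz":15,"twist":0},{"dx":3.3,"dy":-6,"dz":18,"twist":0},{"dx":3.9,"dy":-6.8,"dz":20.2,"twist":0},{"dx":3.9,"dy":-7.05,"dz":20.9,"twist":0},{"dx":3.9,"dy":-7.05,"dz":20.9,"twist":0},{"dx":3.9,"dy":-7.05,"dz":20.9,"twist":0}]}}

```text
clock: 1.93
position: [0.4821, 0.0302, 0.2002]
tool_rot: [-1.622, 1.57, -2.391]
force: [-0.9, 0.5, 0.2]
grip_width: 0.0854
```

```bash
python3 -c "
from h import *
tgt([L[0,0],L[0,1],.11],P[2]-1.03+np.pi/2)
for n in('side','top'):
    im=imaging.grab_frame(n)[:,:,::-1];im=im[120:330,200:440] if n=='side' else im[150:330,240:460]
    cv2.imwrite(f'pics/{n}3.png',cv2.resize(im,None,fx=2.7,fy=2.7,interpolation=cv2.INTER_CUBIC))
"
```

```text
pos [0.4821 0.0302 0.2002] jaw yaw 0.802 d cm [ 9.02 -0.01  0.03] twist 0.006 alt -3.135 q [-0.396  0.362  0.267  2.016 -0.133  0.781  0.751] F [-0.89  0.49  0.2 ] M [ 0.038 -0.003  0.025] w 0.0854 t 1.93
```

View pics/side3.png

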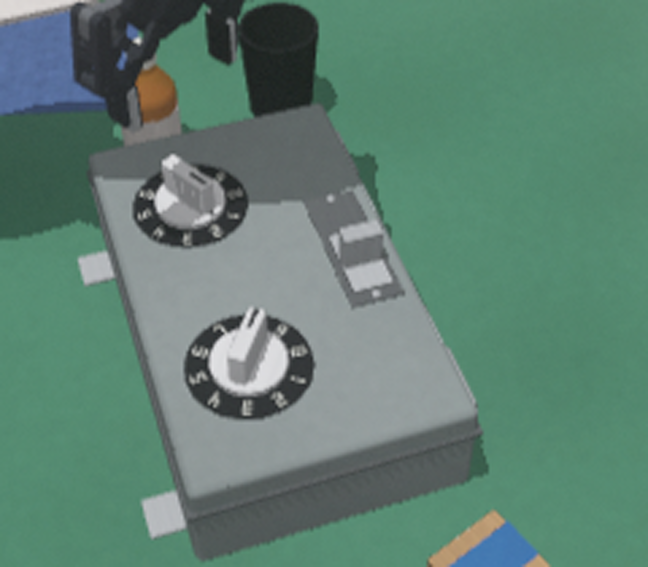

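View pics/top3.png

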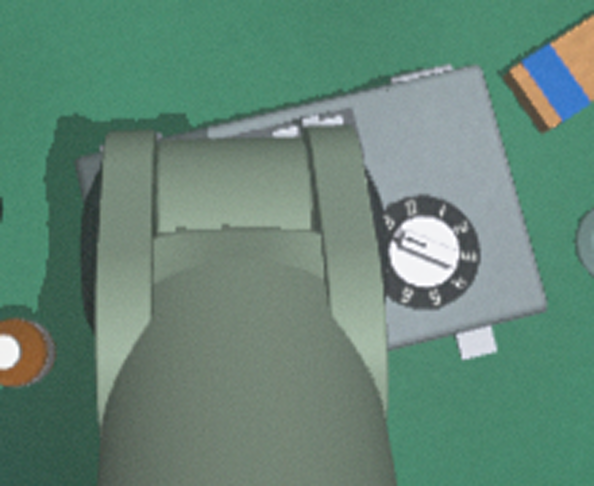

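Call:
{"op": "arm_command", "data": {"commands": [{"dx":2,"dy":0,"dz":0,"twist":0},{"dx":4.5,"dy":0,"dz":0,"twist":0},{"dx":6.5,"dy":0,"dz":0,"twist":0},{"dx":8,"dy":0,"dz":0,"twist":0},{"dx":8.7,"dy":0,"dz":0,"twist":0},{"dx":9,"dy":0,"dz":0,"twist":0},{"dx":9,"dy":0,"dz":0,"twist":0}]}}

```text
clock: 2.62
position: [0.4819, 0.0316, 0.1105]
tool_rot: [-1.93, 1.57, -2.697]
force: [-0.6, -0.3, 0.2]
grip_width: 0.0854
```

Call:
{"op": "arm_command", "data": {"commands": [{"dx":0,"dy":0,"dz":0,"twist":0},{"dx":0,"dy":0,"dz":0,"twist":0},{"dx":0,"dy":0,"dz":0,"twist":0},{"dx":0,"dy":0,"dz":0,"twist":0},{"dx":0,"dy":0,"dz":0,"twist":0},{"dx":0,"dy":0,"dz":0,"twist":0},{"dx":0,"dy":0,"dz":0,"twist":0},{"dx":0,"dy":0,"dz":0,"twist":0}], "grip": 1, "squeeze": 60}}

```text
clock: 3.28
position: [0.4822, 0.0318, 0.1109]
tool_rot: [1.249, 1.571, 0.483]
force: [-0.0, 1.9, 7.6]
grip_width: 0.0118
```

```bash
python3 -c "
from h import *
tgt([L[0,0],L[0,1],.11],P[2]-1.885+np.pi/2)
for n in('side',):
    im=imaging.grab_frame(n)[:,:,::-1];im=im[120:330,200:440] if n=='side' else im[150:330,240:460]
    cv2.imwrite(f'pics/{n}4.png',cv2.resize(im,None,fx=2.7,fy=2.7,interpolation=cv2.INTER_CUBIC))
"
```

```text
pos [0.4822 0.0318 0.1109] jaw yaw 0.804 d cm [ 0.09 -0.15  0.13] twist 0.864 alt -2.278 q [-0.351  0.511  0.213  2.084 -0.195  0.565  0.805] F [-0.02  1.85  7.65] M [ 0.302  0.108 -0.069] w 0.0118 t 3.28
```

View pics/side4.png

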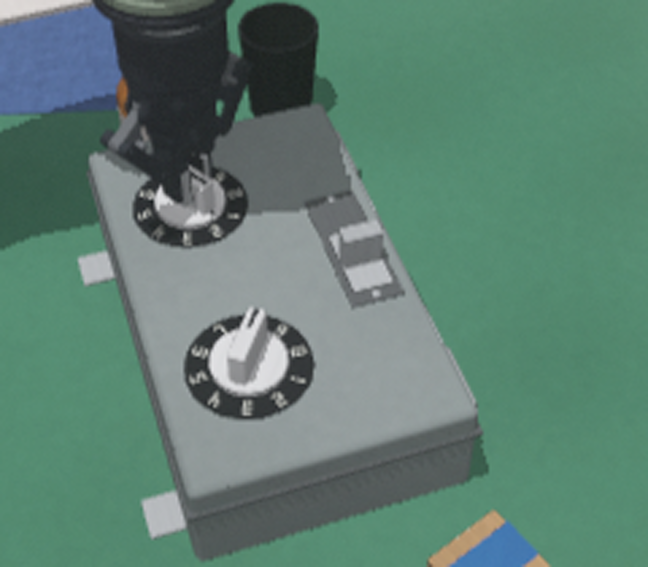

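Call:
{"op": "arm_command", "data": {"commands": [{"dx":0,"dy":0,"dz":0,"twist":0.05},{"dx":0,"dy":0,"dz":0,"twist":0.1},{"dx":0,"dy":0,"dz":0,"twist":0.15},{"dx":0,"dy":0,"dz":0,"twist":0.2},{"dx":0,"dy":0,"dz":0,"twist":0.25},{"dx":0,"dy":0,"dz":0,"twist":0.25},{"dx":0,"dy":0,"dz":0,"twist":0.25}]}}

```text
clock: 3.92
position: [0.4822, 0.0318, 0.1109]
tool_rot: [1.106, 1.571, 0.091]
force: [-0.9, -0.5, 1.8]
grip_width: 0.0121
```

```bash
cat >> h.py <<'E'
def st(right=False):
    s=sensors.observe();M=R.from_euler('xyz',s['tool_rot']).as_matrix()
    cy=np.arctan2(M[1,1],M[0,1]);F=s['force'];
    print('t %.2f'%s['clock'],'pos',(s['position']*1000).round(1),'th %.3f'%((P[2]+np.pi/2-cy)%np.pi),'F',F.round(1),'Ftool',(M.T@F).round(1),'M',s['moment'].round(3),'w',round(s['grip_width']*1000,1),'q7 %.3f'%s['qpos'][6],'tau567',s['joint_efforts'][4:].round(3))
E
python3 -c "
from h import *
st()"
```

```text
t 3.92 pos [482.2  31.8 110.9] th 1.270 F [-0.9 -0.5  1.8] Ftool [-1.8 -1.  -0.1] M [-0.036  0.07  -0.125] w 12.1 q7 0.621 tau567 [-0.067 -0.143 -0.386]
```

Call:
{"op": "arm_command", "data": {"commands": [{"dx":0,"dy":0,"dz":0,"twist":0.05},{"dx":0,"dy":0,"dz":0,"twist":0.1},{"dx":0,"dy":0,"dz":0,"twist":0.15},{"dx":0,"dy":0,"dz":0,"twist":0.2},{"dx":0,"dy":0,"dz":0,"twist":0.2},{"dx":0,"dy":0,"dz":0,"twist":0.2}]}}

```text
clock: 4.42
position: [0.4822, 0.0318, 0.111]
tool_rot: [1.163, 1.571, -0.049]
force: [-0.2, 0.4, 1.0]
grip_width: 0.012
```

```bash
python3 -c "
from h import *
st()"
```

```text
t 4.42 pos [482.2  31.8 111. ] th 1.467 F [-0.2  0.4  1. ] Ftool [-1.  -0.1 -0.5] M [-0.102  0.02  -0.133] w 12.0 q7 0.474 tau567 [-0.067 -0.024 -0.363]
```

Call:
{"op": "arm_command", "data": {"commands": [{"dx":0,"dy":0,"dz":0,"twist":0.03},{"dx":0,"dy":0,"dz":0,"twist":0.03},{"dx":0,"dy":0,"dz":0,"twist":0.03}]}}

```text
clock: 4.67
position: [0.4822, 0.0318, 0.1109]
tool_rot: [1.336, 1.571, 0.094]
force: [-0.5, -0.3, 0.5]
grip_width: 0.0119
```

```bash
python3 -c "
from h import *
st()"
```

```text
t 4.67 pos [482.2  31.8 110.9] th 1.496 F [-0.5 -0.3  0.5] Ftool [-0.5 -0.6  0.2] M [-0.001  0.026 -0.115] w 11.9 q7 0.453 tau567 [ 0.1   -0.039 -0.069]
```

Call:
{"op": "arm_command", "data": {"commands": [{"dx":0,"dy":0,"dz":0,"twist":0.03},{"dx":0,"dy":0,"dz":0,"twist":0.03},{"dx":0,"dy":0,"dz":0,"twist":0.03}]}}

```text
clock: 4.92
position: [0.4822, 0.0318, 0.111]
tool_rot: [1.151, 1.571, -0.121]
force: [-0.1, -0.3, 0.3]
grip_width: 0.0117
```

```bash
python3 -c "
from h import *
st()"
```

```text
t 4.92 pos [482.2  31.8 111. ] th 1.527 F [-0.1 -0.3  0.3] Ftool [-0.3 -0.2  0.2] M [ 0.048  0.038 -0.211] w 11.7 q7 0.430 tau567 [ 0.058 -0.03  -0.128]
```

Call:
{"op": "arm_command", "data": {"commands": [{"dx":0,"dy":0,"dz":0,"twist":0.02},{"dx":0,"dy":0,"dz":0,"twist":0.02},{"dx":0,"dy":0,"dz":0,"twist":0.02}]}}

```text
clock: 5.17
position: [0.4822, 0.0318, 0.111]
tool_rot: [0.851, 1.571, -0.442]
force: [-1.0, 0.5, 0.7]
grip_width: 0.0117
```

```bash
python3 -c "
from h import *
st()"
```

```text
t 5.17 pos [482.2  31.8 111. ] th 1.547 F [-1.   0.5  0.7] Ftool [-0.7 -0.9 -0.8] M [ 0.009  0.062 -0.083] w 11.7 q7 0.415 tau567 [ 0.051 -0.025 -0.085]
```

Call:
{"op": "arm_command", "data": {"commands": [{"dx":0,"dy":0,"dz":0,"twist":0.02},{"dx":0,"dy":0,"dz":0,"twist":0.02},{"dx":0,"dy":0,"dz":0,"twist":0.02}]}}

```text
clock: 5.42
position: [0.4822, 0.0318, 0.1109]
tool_rot: [0.916, 1.571, -0.396]
force: [0.1, 0.4, 0.3]
grip_width: 0.012
```

```bash
python3 -c "
from h import *
st()"
```

```text
t 5.42 pos [482.2  31.8 110.9] th 1.567 F [0.1 0.4 0.3] Ftool [-0.3  0.2 -0.3] M [-0.019  0.04  -0.154] w 12.0 q7 0.400 tau567 [ 0.094 -0.027 -0.04 ]
```

Call:
{"op": "arm_command", "data": {"commands": [{"dx":0,"dy":0,"dz":0,"twist":0.02},{"dx":0,"dy":0,"dz":0,"twist":0.02},{"dx":0,"dy":0,"dz":0,"twist":0.02}]}}

```text
clock: 5.67
position: [0.4822, 0.0318, 0.111]
tool_rot: [0.658, 1.571, -0.674]
force: [1.0, 0.1, -0.1]
grip_width: 0.0115
```

```bash
python3 -c "
from h import *
st()"
```

```text
t 5.67 pos [482.2  31.8 111. ] th 1.587 F [ 1.   0.1 -0.1] Ftool [0.1 1.  0.1] M [ 0.096  0.023 -0.077] w 11.5 q7 0.385 tau567 [ 0.061 -0.021 -0.074]
```

Call:
{"op": "arm_command", "data": {"commands": [{"dx":0,"dy":0,"dz":0,"twist":0.02},{"dx":0,"dy":0,"dz":0,"twist":0.02},{"dx":0,"dy":0,"dz":0,"twist":0.02}]}}

```text
clock: 5.92
position: [0.4822, 0.0318, 0.1109]
tool_rot: [0.665, 1.57, -0.688]
force: [-0.1, 0.4, 0.3]
grip_width: 0.0122
```

```bash
python3 -c "
from h import *
st()"
```

```text
t 5.92 pos [482.2  31.8 110.9] th 1.607 F [-0.1  0.4  0.3] Ftool [-0.3  0.  -0.4] M [ 0.006  0.004 -0.099] w 12.2 q7 0.370 tau567 [ 0.058 -0.019 -0.075]
```

Call:
{"op": "arm_command", "data": {"commands": [{"dx":0,"dy":0,"dz":0,"twist":0.02},{"dx":0,"dy":0,"dz":0,"twist":0.02},{"dx":0,"dy":0,"dz":0,"twist":0.02}]}}

```text
clock: 6.17
position: [0.4822, 0.0318, 0.1109]
tool_rot: [0.718, 1.57, -0.656]
force: [0.7, -0.1, 0.8]
grip_width: 0.012
```

```bash
python3 -c "
from h import *
st()"
```

```text
t 6.17 pos [482.2  31.8 110.9] th 1.628 F [ 0.7 -0.1  0.8] Ftool [-0.8  0.7  0.2] M [ 0.087  0.021 -0.105] w 12.0 q7 0.355 tau567 [ 0.062 -0.017 -0.071]
```

Call:
{"op": "arm_command", "data": {"commands": [{"dx":0,"dy":0,"dz":0,"twist":0.02},{"dx":0,"dy":0,"dz":0,"twist":0.02},{"dx":0,"dy":0,"dz":0,"twist":0.02}]}}

```text
clock: 6.42
position: [0.4822, 0.0318, 0.1109]
tool_rot: [0.504, 1.57, -0.889]
force: [0.5, 0.9, 0.0]
grip_width: 0.0116
```

```bash
python3 -c "
from h import *
st()"
```

```text
t 6.42 pos [482.2  31.8 110.9] th 1.648 F [0.5 0.9 0. ] Ftool [-0.   0.6 -0.8] M [ 0.086  0.017 -0.107] w 11.6 q7 0.341 tau567 [ 0.069 -0.015 -0.061]
```

Call:
{"op": "arm_command", "data": {"commands": [{"dx":0,"dy":0,"dz":0,"twist":0.02},{"dx":0,"dy":0,"dz":0,"twist":0.02},{"dx":0,"dy":0,"dz":0,"twist":0.02}]}}

```text
clock: 6.67
position: [0.4822, 0.0318, 0.1109]
tool_rot: [0.407, 1.57, -1.007]
force: [0.4, -0.3, 0.2]
grip_width: 0.0119
```

```bash
python3 -c "
from h import *
st()"
```

```text
t 6.67 pos [482.2  31.8 110.9] th 1.668 F [ 0.4 -0.3  0.2] Ftool [-0.2  0.3  0.4] M [-0.004  0.02  -0.153] w 11.9 q7 0.326 tau567 [ 0.066 -0.012 -0.063]
```

Call:
{"op": "arm_command", "data": {"commands": [{"dx":0,"dy":0,"dz":0,"twist":0.02},{"dx":0,"dy":0,"dz":0,"twist":0.02},{"dx":0,"dy":0,"dz":0,"twist":0.02}]}}

```text
clock: 6.92
position: [0.4822, 0.0318, 0.111]
tool_rot: [0.635, 1.57, -0.799]
force: [-0.5, 0.2, 0.2]
grip_width: 0.0118
```

```bash
python3 -c "
from h import *
st()"
```

```text
t 6.92 pos [482.2  31.8 111. ] th 1.689 F [-0.5  0.2  0.2] Ftool [-0.2 -0.4 -0.2] M [ 0.048 -0.027 -0.068] w 11.8 q7 0.311 tau567 [ 0.048 -0.007 -0.08 ]
```

Call:
{"op": "arm_command", "data": {"commands": [{"dx":0,"dy":0,"dz":0,"twist":0.02},{"dx":0,"dy":0,"dz":0,"twist":0.02},{"dx":0,"dy":0,"dz":0,"twist":0.02}]}}

```text
clock: 7.17
position: [0.4822, 0.0318, 0.111]
tool_rot: [0.554, 1.57, -0.901]
force: [0.5, -0.2, 0.2]
grip_width: 0.0115
```

```bash
python3 -c "
from h import *
st()"
```

```text
t 7.17 pos [482.2  31.8 111. ] th 1.709 F [ 0.5 -0.2  0.2] Ftool [-0.2  0.5  0.3] M [ 0.025  0.021 -0.135] w 11.5 q7 0.296 tau567 [ 0.08  -0.008 -0.047]
```

Call:
{"op": "arm_command", "data": {"commands": [{"dx":0,"dy":0,"dz":0,"twist":0.02},{"dx":0,"dy":0,"dz":0,"twist":0.02},{"dx":0,"dy":0,"dz":0,"twist":0.02}]}}

```text
clock: 7.42
position: [0.4822, 0.0318, 0.1109]
tool_rot: [0.537, 1.57, -0.938]
force: [0.1, 0.4, 1.0]
grip_width: 0.0121
```

```bash
python3 -c "
from h import *
st()"
```

```text
t 7.42 pos [482.2  31.8 110.9] th 1.729 F [0.1 0.4 1. ] Ftool [-1.   0.2 -0.3] M [ 0.062  0.027 -0.142] w 12.1 q7 0.281 tau567 [ 0.108 -0.008 -0.013]
```

Call:
{"op": "arm_command", "data": {"commands": [{"dx":0,"dy":0,"dz":0,"twist":0.02},{"dx":0,"dy":0,"dz":0,"twist":0.02},{"dx":0,"dy":0,"dz":0,"twist":0.02}]}}

```text
clock: 7.67
position: [0.4822, 0.0318, 0.1109]
tool_rot: [0.369, 1.57, -1.126]
force: [-0.2, 0.7, 0.1]
grip_width: 0.0119
```

```bash
python3 -c "
from h import *
st()"
```

```text
t 7.67 pos [482.2  31.8 110.9] th 1.750 F [-0.2  0.7  0.1] Ftool [-0.1 -0.2 -0.7] M [ 0.045  0.039 -0.197] w 11.9 q7 0.266 tau567 [ 0.123 -0.006  0.005]
```

Call:
{"op": "arm_command", "data": {"commands": [{"dx":0,"dy":0,"dz":0,"twist":0.02},{"dx":0,"dy":0,"dz":0,"twist":0.02},{"dx":0,"dy":0,"dz":0,"twist":0.02}]}}

```text
clock: 7.92
position: [0.4822, 0.0318, 0.1109]
tool_rot: [0.443, 1.57, -1.073]
force: [-0.3, -0.4, 0.2]
grip_width: 0.0121
```

```bash
python3 -c "
from h import *
st()"
```

```text
t 7.92 pos [482.2  31.8 110.9] th 1.770 F [-0.3 -0.4  0.2] Ftool [-0.2 -0.3  0.4] M [-0.     0.053 -0.294] w 12.1 q7 0.251 tau567 [ 0.212 -0.014  0.103]
```

Call:
{"op": "arm_command", "data": {"commands": [{"dx":0,"dy":0,"dz":0,"twist":0.02},{"dx":0,"dy":0,"dz":0,"twist":0.02},{"dx":0,"dy":0,"dz":0,"twist":0.02}]}}

```text
clock: 8.17
position: [0.4822, 0.0318, 0.111]
tool_rot: [0.49, 1.57, -1.046]
force: [0.5, 0.9, 0.2]
grip_width: 0.0119
```

```bash
python3 -c "
from h import *
st()"
```

```text
t 8.17 pos [482.2  31.8 111. ] th 1.790 F [0.5 0.9 0.2] Ftool [-0.2  0.5 -0.9] M [ 0.061 -0.002 -0.071] w 11.9 q7 0.236 tau567 [ 0.083  0.049 -0.056]
```

Call:
{"op": "arm_command", "data": {"commands": [{"dx":0,"dy":0,"dz":0,"twist":0.02},{"dx":0,"dy":0,"dz":0,"twist":0.02},{"dx":0,"dy":0,"dz":0,"twist":0.02}]}}

```text
clock: 8.42
position: [0.4822, 0.0318, 0.1109]
tool_rot: [0.366, 1.57, -1.189]
force: [-0.6, -0.4, 0.5]
grip_width: 0.0122
```

```bash
python3 -c "
from h import *
st()"
```

```text
t 8.42 pos [482.2  31.8 110.9] th 1.810 F [-0.6 -0.4  0.5] Ftool [-0.5 -0.7  0.4] M [-0.003 -0.043  0.424] w 12.2 q7 0.221 tau567 [-0.463  0.054 -0.632]
```

Call:
{"op": "arm_command", "data": {"commands": [{"dx":0,"dy":0,"dz":0,"twist":-0.02},{"dx":0,"dy":0,"dz":0,"twist":-0.02},{"dx":0,"dy":0,"dz":0,"twist":-0.02}]}}

```text
clock: 8.67
position: [0.4822, 0.0318, 0.111]
tool_rot: [0.529, 1.57, -1.006]
force: [0.3, -0.2, -0.1]
grip_width: 0.0117
```

```bash
python3 -c "
from h import *
st()"
```

```text
t 8.67 pos [482.2  31.8 111. ] th 1.790 F [ 0.3 -0.2 -0.1] Ftool [0.1 0.3 0.2] M [ 0.07  -0.032 -0.102] w 11.7 q7 0.236 tau567 [ 0.184 -0.01   0.25 ]
```

Call:
{"op": "arm_command", "data": {"commands": [{"dx":0,"dy":0,"dz":0,"twist":0},{"dx":0,"dy":0,"dz":0,"twist":0},{"dx":0,"dy":0,"dz":0,"twist":0},{"dx":0,"dy":0,"dz":0,"twist":0},{"dx":0,"dy":0,"dz":0,"twist":0},{"dx":0,"dy":0,"dz":0,"twist":0},{"dx":0,"dy":0,"dz":0,"twist":0},{"dx":0,"dy":0,"dz":0,"twist":0}], "grip": -1}}

```text
clock: 9.33
position: [0.4822, 0.0318, 0.111]
tool_rot: [0.505, 1.57, -1.031]
force: [-0.0, -0.1, -0.1]
grip_width: 0.0856
```

```bash
python3 -c "
from h import *
st()"
```

```text
t 9.33 pos [482.2  31.8 111. ] th 1.790 F [-0.  -0.1 -0.1] Ftool [ 0.1 -0.   0.1] M [-0.003 -0.017  0.009] w 85.6 q7 0.236 tau567 [ 0.013 -0.001 -0.   ]
```

Call:
{"op": "arm_command", "data": {"commands": [{"dx":-1,"dy":0,"dz":0,"twist":0},{"dx":-3,"dy":0,"dz":0,"twist":0},{"dx":-5,"dy":0,"dz":0,"twist":0},{"dx":-7,"dy":0,"dz":0,"twist":0},{"dx":-7.5,"dy":0,"dz":0,"twist":0}]}}

```text
clock: 9.75
position: [0.4832, 0.0317, 0.189]
tool_rot: [1.646, 1.567, 0.11]
force: [0.5, -0.1, 0.4]
grip_width: 0.0855
```

```bash
python3 -c "
from h import *
st()
print('yaw for right 5.33',P[2]-5.33+np.pi/2)
tgt([L[1,0],L[1,1]+.0015,.17],P[2]-5.33+np.pi/2)
for n in('side',):
    im=imaging.grab_frame(n)[:,:,::-1];im=im[120:330,200:440] if n=='side' else im[150:330,240:460]
    cv2.imwrite(f'pics/{n}5.png',cv2.resize(im,None,fx=2.7,fy=2.7,interpolation=cv2.INTER_CUBIC))
"
```

```text
t 9.75 pos [483.2  31.7 189. ] th 1.790 F [ 0.5 -0.1  0.4] Ftool [-0.4  0.5  0.1] M [ 0.037  0.008 -0.046] w 85.5 q7 0.150 tau567 [ 0.32   0.737 -0.294]
yaw for right 5.33 -3.5046036732051036
pos [0.4832 0.0317 0.189 ] jaw yaw 0.035 d cm [ 1.91  3.38 15.65] twist 0.398 alt -2.744 q [-0.593  0.415  0.528  2.036 -0.299  0.761  0.15 ] F [ 0.46 -0.12  0.36] M [ 0.037  0.008 -0.046] w 0.0855 t 9.75
```

View pics/side5.png

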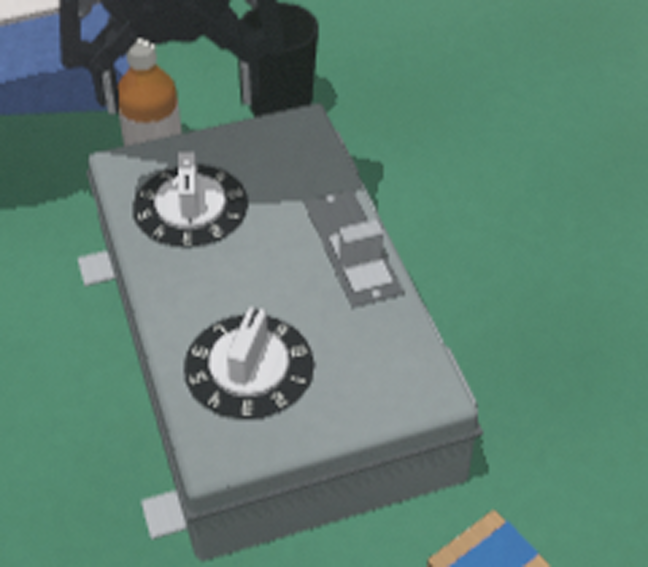

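Call:
{"op": "arm_command", "data": {"commands": [{"dx":0,"dy":0.5,"dz":2,"twist":0.06},{"dx":0,"dy":1,"dz":4.5,"twist":0.12},{"dx":0,"dy":1.5,"dz":7,"twist":0.18},{"dx":0.3,"dy":2,"dz":9.5,"twist":0.24},{"dx":0.8,"dy":2.6,"dz":12,"twist":0.3},{"dx":1.4,"dy":3.1,"dz":14.3,"twist":0.36},{"dx":1.9,"dy":3.4,"dz":15.6,"twist":0.4},{"dx":1.9,"dy":3.4,"dz":15.6,"twist":0.4},{"dx":1.9,"dy":3.4,"dz":15.6,"twist":0.4}]}}

```text
clock: 10.55
position: [0.5222, -0.1232, 0.1691]
tool_rot: [2.116, 1.568, 0.18]
force: [0.2, 0.1, 0.3]
grip_width: 0.0856
```

```bash
python3 -c "
from h import *
tgt([L[1,0],L[1,1],.1115],P[2]-5.33+np.pi/2)
for n in('top',):
    im=imaging.grab_frame(n)[:,:,::-1];im=im[120:330,200:440] if n=='side' else im[150:330,240:460]
    cv2.imwrite(f'pics/{n}6.png',cv2.resize(im,None,fx=3.3,fy=3.3,interpolation=cv2.INTER_CUBIC))
"
```

```text
pos [ 0.5222 -0.1232  0.1691] jaw yaw -0.365 d cm [5.76 0.08 0.17] twist -0.002 alt 3.139 q [-0.306  0.548  0.599  1.925 -0.426  0.794  0.163] F [0.22 0.14 0.27] M [ 0.018 -0.035  0.031] w 0.0856 t 10.55
```

View pics/top6.png

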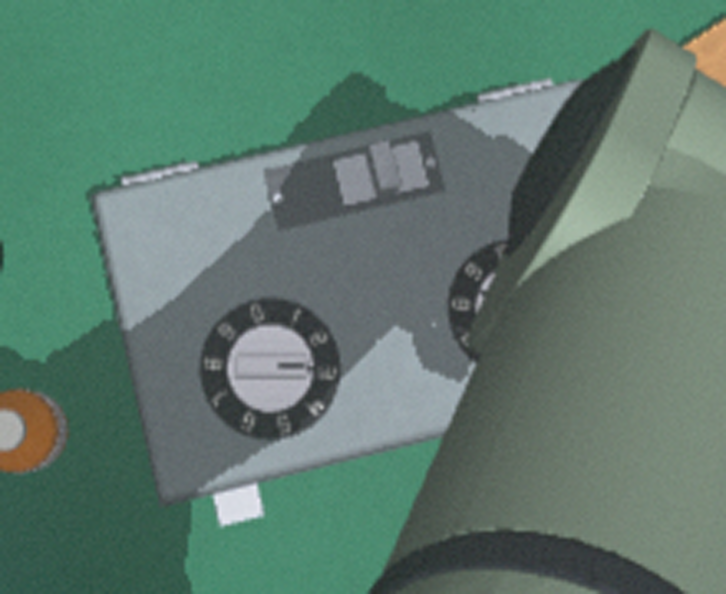

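Call:
{"op": "arm_command", "data": {"commands": [{"dx":1.5,"dy":0,"dz":0.1,"twist":0},{"dx":3,"dy":0,"dz":0.1,"twist":0},{"dx":4.5,"dy":0,"dz":0.1,"twist":0},{"dx":5.4,"dy":0,"dz":0.1,"twist":0},{"dx":5.7,"dy":0,"dz":0.1,"twist":0},{"dx":5.7,"dy":0,"dz":0.1,"twist":0}]}}

```text
clock: 11.1
position: [0.522, -0.1227, 0.1121]
tool_rot: [2.472, 1.569, 0.538]
force: [-0.2, 0.5, 0.4]
grip_width: 0.0854
```

```bash
python3 -c "
from h import *
tgt([L[1,0],L[1,1],.1115],P[2]-5.33+np.pi/2)"
```

```text
pos [ 0.522  -0.1227  0.1121] jaw yaw -0.363 d cm [0.06 0.13 0.2 ] twist 0.0 alt -3.142 q [-0.253  0.63   0.528  1.961 -0.495  0.678  0.221] F [-0.21  0.47  0.35] M [ 0.008 -0.002 -0.048] w 0.0854 t 11.1
```

Call:
{"op": "arm_command", "data": {"commands": [{"dx":0,"dy":0,"dz":0,"twist":0},{"dx":0,"dy":0,"dz":0,"twist":0},{"dx":0,"dy":0,"dz":0,"twist":0},{"dx":0,"dy":0,"dz":0,"twist":0},{"dx":0,"dy":0,"dz":0,"twist":0},{"dx":0,"dy":0,"dz":0,"twist":0},{"dx":0,"dy":0,"dz":0,"twist":0},{"dx":0,"dy":0,"dz":0,"twist":0}], "grip": 1, "squeeze": 60}}

```text
clock: 11.77
position: [0.5229, -0.123, 0.1126]
tool_rot: [2.077, 1.567, 0.143]
force: [4.5, -2.2, 4.4]
grip_width: 0.0117
```

```bash
python3 -c "
from h import *
st()"
```

```text
t 11.77 pos [ 522.9 -123.   112.6] th 2.188 F [ 4.5 -2.2  4.4] Ftool [-4.3  4.9  0.4] M [-0.264 -0.851  0.059] w 11.7 q7 0.221 tau567 [ 0.264  1.412 -0.047]
```

Call:
{"op": "arm_command", "data": {"commands": [{"dx":0,"dy":0.04,"dz":0.05,"twist":-0.05},{"dx":0,"dy":0.08,"dz":0.1,"twist":-0.11},{"dx":0,"dy":0.08,"dz":0.1,"twist":-0.17},{"dx":0,"dy":0.08,"dz":0.1,"twist":-0.23},{"dx":0,"dy":0.08,"dz":0.1,"twist":-0.29},{"dx":0,"dy":0.08,"dz":0.1,"twist":-0.34},{"dx":0,"dy":0.08,"dz":0.1,"twist":-0.39},{"dx":0,"dy":0.08,"dz":0.1,"twist":-0.43},{"dx":0,"dy":0.08,"dz":0.1,"twist":-0.43},{"dx":0,"dy":0.08,"dz":0.1,"twist":-0.43}]}}

```text
clock: 12.6
position: [0.523, -0.1232, 0.1126]
tool_rot: [2.127, 1.567, 0.624]
force: [-0.6, 6.0, 5.0]
grip_width: 0.012
```

```bash
python3 -c "
from h import *
st()"
```

```text
t 12.60 pos [ 523.  -123.2  112.6] th 1.757 F [-0.6  6.   5. ] Ftool [-5.  -0.2 -6. ] M [1.366 0.428 0.18 ] w 12.0 q7 0.547 tau567 [ 0.951 -1.365  0.132]
```

Call:
{"op": "arm_command", "data": {"commands": [{"dx":0,"dy":0,"dz":0,"twist":-0.04},{"dx":0,"dy":0,"dz":0,"twist":-0.08},{"dx":0,"dy":0,"dz":0,"twist":-0.08},{"dx":0,"dy":0,"dz":0,"twist":-0.08}]}}

```text
clock: 12.93
position: [0.523, -0.1231, 0.1126]
tool_rot: [2.112, 1.567, 0.688]
force: [1.7, 0.6, 1.5]
grip_width: 0.0118
```

```bash
python3 -c "
from h import *
st()"
```

```text
t 12.93 pos [ 523.  -123.1  112.6] th 1.678 F [1.7 0.6 1.5] Ftool [-1.5  1.8 -0.4] M [ 0.197 -0.078  0.083] w 11.8 q7 0.607 tau567 [0.249 0.077 0.298]
```

Call:
{"op": "arm_command", "data": {"commands": [{"dx":0,"dy":0,"dz":0,"twist":-0.03},{"dx":0,"dy":0,"dz":0,"twist":-0.03},{"dx":0,"dy":0,"dz":0,"twist":-0.03}]}}

```text
clock: 13.18
position: [0.523, -0.1231, 0.1126]
tool_rot: [2.09, 1.567, 0.696]
force: [2.0, 0.8, 0.0]
grip_width: 0.0119
```

```bash
python3 -c "
from h import *
st()"
```

```text
t 13.18 pos [ 523.  -123.1  112.6] th 1.648 F [2.  0.8 0. ] Ftool [-0.   2.1 -0.5] M [ 0.018 -0.082  0.077] w 11.9 q7 0.629 tau567 [0.109 0.211 0.129]
```

Call:
{"op": "arm_command", "data": {"commands": [{"dx":0,"dy":0,"dz":0,"twist":-0.03},{"dx":0,"dy":0,"dz":0,"twist":-0.03},{"dx":0,"dy":0,"dz":0,"twist":-0.03}]}}

```text
clock: 13.43
position: [0.523, -0.1231, 0.1126]
tool_rot: [2.064, 1.567, 0.7]
force: [2.5, 1.1, 1.9]
grip_width: 0.012
```

```bash
python3 -c "
from h import *
st()"
```

```text
t 13.43 pos [ 523.  -123.1  112.6] th 1.618 F [2.5 1.1 1.9] Ftool [-1.9  2.7 -0.5] M [ 0.029 -0.129  0.107] w 12.0 q7 0.652 tau567 [0.104 0.235 0.141]
```

Call:
{"op": "arm_command", "data": {"commands": [{"dx":0,"dy":0,"dz":0,"twist":-0.03},{"dx":0,"dy":0,"dz":0,"twist":-0.03},{"dx":0,"dy":0,"dz":0,"twist":-0.03}]}}

```text
clock: 13.68
position: [0.523, -0.1231, 0.1126]
tool_rot: [2.045, 1.567, 0.712]
force: [1.2, 0.5, 0.9]
grip_width: 0.0117
```

```bash
python3 -c "
from h import *
st()"
```

```text
t 13.68 pos [ 523.  -123.1  112.6] th 1.588 F [1.2 0.5 0.9] Ftool [-0.9  1.3 -0.2] M [ 0.017 -0.11   0.128] w 11.7 q7 0.675 tau567 [0.093 0.252 0.129]
```

Call:
{"op": "arm_command", "data": {"commands": [{"dx":0,"dy":0,"dz":0,"twist":-0.02},{"dx":0,"dy":0,"dz":0,"twist":-0.02},{"dx":0,"dy":0,"dz":0,"twist":-0.02}]}}

```text
clock: 13.93
position: [0.523, -0.1231, 0.1126]
tool_rot: [2.028, 1.567, 0.715]
force: [2.1, 1.5, 1.0]
grip_width: 0.0118
```

```bash
python3 -c "
from h import *
st()"
```

```text
t 13.93 pos [ 523.  -123.1  112.6] th 1.567 F [2.1 1.5 1. ] Ftool [-1.   2.4 -0.9] M [ 0.044 -0.188  0.078] w 11.8 q7 0.691 tau567 [0.075 0.26  0.059]
```

Call:
{"op": "arm_command", "data": {"commands": [{"dx":0,"dy":0,"dz":0,"twist":-0.02},{"dx":0,"dy":0,"dz":0,"twist":-0.02},{"dx":0,"dy":0,"dz":0,"twist":-0.02}]}}

```text
clock: 14.18
position: [0.523, -0.1231, 0.1126]
tool_rot: [2.015, 1.567, 0.722]
force: [1.2, -0.5, 0.6]
grip_width: 0.0119
```

```bash
python3 -c "
from h import *
st()"
```

```text
t 14.18 pos [ 523.  -123.1  112.6] th 1.547 F [ 1.2 -0.5  0.6] Ftool [-0.6  1.1  0.8] M [ 0.017 -0.187  0.083] w 11.9 q7 0.706 tau567 [0.085 0.269 0.074]
```

Call:
{"op": "arm_command", "data": {"commands": [{"dx":0,"dy":0,"dz":0,"twist":-0.02},{"dx":0,"dy":0,"dz":0,"twist":-0.02},{"dx":0,"dy":0,"dz":0,"twist":-0.02}]}}

```text
clock: 14.43
position: [0.523, -0.1231, 0.1126]
tool_rot: [1.985, 1.567, 0.712]
force: [1.5, -0.2, 1.9]
grip_width: 0.0117
```

```bash
python3 -c "
from h import *
st()"
```

```text
t 14.43 pos [ 523.  -123.1  112.6] th 1.527 F [ 1.5 -0.2  1.9] Ftool [-1.9  1.4  0.6] M [-0.048 -0.139  0.129] w 11.7 q7 0.721 tau567 [0.069 0.278 0.057]
```

Call:
{"op": "arm_command", "data": {"commands": [{"dx":0,"dy":0,"dz":0,"twist":-0.02},{"dx":0,"dy":0,"dz":0,"twist":-0.02},{"dx":0,"dy":0,"dz":0,"twist":-0.02}]}}

```text
clock: 14.68
position: [0.523, -0.1231, 0.1126]
tool_rot: [1.983, 1.567, 0.731]
force: [1.9, -0.1, 1.4]
grip_width: 0.0117
```

```bash
python3 -c "
from h import *
st()"
```

```text
t 14.68 pos [ 523.  -123.1  112.6] th 1.507 F [ 1.9 -0.1  1.4] Ftool [-1.4  1.8  0.7] M [-0.    -0.166  0.125] w 11.7 q7 0.737 tau567 [0.09  0.286 0.082]
```

Call:
{"op": "arm_command", "data": {"commands": [{"dx":0,"dy":0,"dz":0,"twist":-0.02},{"dx":0,"dy":0,"dz":0,"twist":-0.02},{"dx":0,"dy":0,"dz":0,"twist":-0.02}]}}

```text
clock: 14.93
position: [0.523, -0.1231, 0.1126]
tool_rot: [1.962, 1.567, 0.73]
force: [2.7, -0.2, 1.9]
grip_width: 0.0117
```

```bash
python3 -c "
from h import *
st()"
```

```text
t 14.93 pos [ 523.  -123.1  112.6] th 1.486 F [ 2.7 -0.2  1.9] Ftool [-1.9  2.4  1.1] M [-0.024 -0.127  0.077] w 11.7 q7 0.752 tau567 [0.08  0.295 0.071]
```

Call:
{"op": "arm_command", "data": {"commands": [{"dx":0,"dy":0,"dz":0,"twist":-0.02},{"dx":0,"dy":0,"dz":0,"twist":-0.02},{"dx":0,"dy":0,"dz":0,"twist":-0.02}]}}

```text
clock: 15.18
position: [0.523, -0.1232, 0.1126]
tool_rot: [1.942, 1.567, 0.731]
force: [2.6, 0.8, 0.9]
grip_width: 0.0116
```

```bash
python3 -c "
from h import *
st()"
```

```text
t 15.18 pos [ 523.  -123.2  112.6] th 1.466 F [2.6 0.8 0.9] Ftool [-0.9  2.7  0.1] M [-0.016 -0.151  0.088] w 11.6 q7 0.767 tau567 [0.068 0.304 0.058]
```

Call:
{"op": "arm_command", "data": {"commands": [{"dx":0,"dy":0,"dz":0,"twist":-0.02},{"dx":0,"dy":0,"dz":0,"twist":-0.02},{"dx":0,"dy":0,"dz":0,"twist":-0.02}]}}

```text
clock: 15.43
position: [0.523, -0.1231, 0.1126]
tool_rot: [1.917, 1.567, 0.726]
force: [1.9, 0.8, 0.8]
grip_width: 0.0117
```

```bash
python3 -c "
from h import *
st()"
```

```text
t 15.43 pos [ 523.  -123.1  112.6] th 1.446 F [1.9 0.8 0.8] Ftool [-0.8  2.1 -0. ] M [ 0.04  -0.185  0.054] w 11.7 q7 0.783 tau567 [0.082 0.312 0.074]
```

Call:
{"op": "arm_command", "data": {"commands": [{"dx":0,"dy":0,"dz":0,"twist":-0.02},{"dx":0,"dy":0,"dz":0,"twist":-0.02},{"dx":0,"dy":0,"dz":0,"twist":-0.02}]}}

```text
clock: 15.68
position: [0.523, -0.1231, 0.1126]
tool_rot: [1.901, 1.567, 0.73]
force: [2.6, 0.6, 1.0]
grip_width: 0.0116
```

```bash
python3 -c "
from h import *
st()"
```

```text
t 15.68 pos [ 523.  -123.1  112.6] th 1.425 F [2.6 0.6 1. ] Ftool [-1.   2.6  0.4] M [ 0.024 -0.186  0.124] w 11.6 q7 0.798 tau567 [0.079 0.321 0.072]
```

Call:
{"op": "arm_command", "data": {"commands": [{"dx":0,"dy":0,"dz":0,"twist":-0.02},{"dx":0,"dy":0,"dz":0,"twist":-0.02},{"dx":0,"dy":0,"dz":0,"twist":-0.02}]}}

```text
clock: 15.93
position: [0.523, -0.1232, 0.1126]
tool_rot: [1.881, 1.567, 0.731]
force: [2.4, 0.9, 0.2]
grip_width: 0.0119
```

```bash
python3 -c "
from h import *
st()"
```

```text
t 15.93 pos [ 523.  -123.2  112.6] th 1.405 F [2.4 0.9 0.2] Ftool [-0.2  2.6  0.2] M [-0.041 -0.151  0.144] w 11.9 q7 0.814 tau567 [0.077 0.329 0.069]
```

Call:
{"op": "arm_command", "data": {"commands": [{"dx":0,"dy":0,"dz":0,"twist":-0.02},{"dx":0,"dy":0,"dz":0,"twist":-0.02},{"dx":0,"dy":0,"dz":0,"twist":-0.02}]}}

```text
clock: 16.18
position: [0.523, -0.1231, 0.1126]
tool_rot: [1.874, 1.567, 0.744]
force: [3.0, 0.5, 0.3]
grip_width: 0.0117
```

```bash
python3 -c "
from h import *
st()"
```

```text
t 16.18 pos [ 523.  -123.1  112.6] th 1.385 F [3.  0.5 0.3] Ftool [-0.3  2.9  0.8] M [ 0.001 -0.154  0.148] w 11.7 q7 0.829 tau567 [0.065 0.338 0.057]
```

Call:
{"op": "arm_command", "data": {"commands": [{"dx":0,"dy":0,"dz":0,"twist":-0.02},{"dx":0,"dy":0,"dz":0,"twist":-0.02},{"dx":0,"dy":0,"dz":0,"twist":-0.02}]}}

```text
clock: 16.43
position: [0.523, -0.1231, 0.1126]
tool_rot: [1.86, 1.567, 0.75]
force: [2.3, 0.3, 0.2]
grip_width: 0.0115
```

```bash
python3 -c "
from h import *
st()"
```

```text
t 16.43 pos [ 523.  -123.1  112.6] th 1.364 F [2.3 0.3 0.2] Ftool [-0.2  2.2  0.8] M [-0.065 -0.127  0.194] w 11.5 q7 0.844 tau567 [0.068 0.346 0.06 ]
```

Call:
{"op": "arm_command", "data": {"commands": [{"dx":0,"dy":0,"dz":0,"twist":-0.02},{"dx":0,"dy":0,"dz":0,"twist":-0.02},{"dx":0,"dy":0,"dz":0,"twist":-0.02}]}}

```text
clock: 16.68
position: [0.523, -0.1231, 0.1126]
tool_rot: [1.836, 1.567, 0.746]
force: [2.2, 0.4, 0.2]
grip_width: 0.0117
```

```bash
python3 -c "
from h import *
st()"
```

```text
t 16.68 pos [ 523.  -123.1  112.6] th 1.344 F [2.2 0.4 0.2] Ftool [-0.2  2.2  0.6] M [ 0.01  -0.199  0.086] w 11.7 q7 0.860 tau567 [0.085 0.354 0.08 ]
```

Call:
{"op": "arm_command", "data": {"commands": [{"dx":0,"dy":0,"dz":0,"twist":-0.02},{"dx":0,"dy":0,"dz":0,"twist":-0.02},{"dx":0,"dy":0,"dz":0,"twist":-0.02}]}}

```text
clock: 16.93
position: [0.523, -0.1231, 0.1126]
tool_rot: [1.815, 1.567, 0.745]
force: [2.1, 1.1, 0.7]
grip_width: 0.0119
```

```bash
python3 -c "
from h import *
st()"
```

```text
t 16.93 pos [ 523.  -123.1  112.6] th 1.324 F [2.1 1.1 0.7] Ftool [-0.7  2.3  0. ] M [-0.002 -0.193  0.065] w 11.9 q7 0.875 tau567 [0.086 0.362 0.082]
```

Call:
{"op": "arm_command", "data": {"commands": [{"dx":0,"dy":0,"dz":0,"twist":-0.02},{"dx":0,"dy":0,"dz":0,"twist":-0.02},{"dx":0,"dy":0,"dz":0,"twist":-0.02}]}}

```text
clock: 17.18
position: [0.523, -0.1231, 0.1126]
tool_rot: [1.806, 1.567, 0.757]
force: [1.8, 0.2, 1.2]
grip_width: 0.0118
```

```bash
python3 -c "
from h import *
st()"
```

```text
t 17.18 pos [ 523.  -123.1  112.6] th 1.303 F [1.8 0.2 1.2] Ftool [-1.2  1.6  0.8] M [-0.028 -0.194  0.11 ] w 11.8 q7 0.891 tau567 [0.05  0.372 0.042]
```

Call:
{"op": "arm_command", "data": {"commands": [{"dx":0,"dy":0,"dz":0,"twist":-0.02},{"dx":0,"dy":0,"dz":0,"twist":-0.02},{"dx":0,"dy":0,"dz":0,"twist":-0.02}]}}

```text
clock: 17.43
position: [0.523, -0.1231, 0.1126]
tool_rot: [1.792, 1.567, 0.764]
force: [1.5, -0.0, 1.5]
grip_width: 0.0118
```

```bash
python3 -c "
from h import *
st()"
```

```text
t 17.43 pos [ 523.  -123.1  112.6] th 1.283 F [ 1.5 -0.   1.5] Ftool [-1.5  1.3  0.8] M [ 0.    -0.209  0.095] w 11.8 q7 0.906 tau567 [0.077 0.378 0.072]
```

Call:
{"op": "arm_command", "data": {"commands": [{"dx":0,"dy":0,"dz":0,"twist":-0.02},{"dx":0,"dy":0,"dz":0,"twist":-0.02},{"dx":0,"dy":0,"dz":0,"twist":-0.02}]}}

```text
clock: 17.68
position: [0.523, -0.1231, 0.1126]
tool_rot: [1.787, 1.566, 0.778]
force: [3.3, -0.1, 1.2]
grip_width: 0.0118
```

```bash
python3 -c "
from h import *
st()"
```

```text
t 17.68 pos [ 523.  -123.1  112.6] th 1.263 F [ 3.3 -0.1  1.2] Ftool [-1.2  2.8  1.8] M [-0.037 -0.225  0.055] w 11.8 q7 0.921 tau567 [0.078 0.386 0.074]
```

Call:
{"op": "arm_command", "data": {"commands": [{"dx":0,"dy":0,"dz":0,"twist":-0.02},{"dx":0,"dy":0,"dz":0,"twist":-0.02},{"dx":0,"dy":0,"dz":0,"twist":-0.02}]}}

```text
clock: 17.93
position: [0.523, -0.1232, 0.1126]
tool_rot: [1.745, 1.566, 0.757]
force: [2.4, 0.1, 0.9]
grip_width: 0.012
```

```bash
python3 -c "
from h import *
st()"
```

```text
t 17.93 pos [ 523.  -123.2  112.6] th 1.243 F [2.4 0.1 0.9] Ftool [-0.9  2.   1.3] M [ 0.002 -0.195  0.092] w 12.0 q7 0.937 tau567 [0.072 0.395 0.068]
```

Call:
{"op": "arm_command", "data": {"commands": [{"dx":0,"dy":0,"dz":0,"twist":-0.02},{"dx":0,"dy":0,"dz":0,"twist":-0.02},{"dx":0,"dy":0,"dz":0,"twist":-0.02}]}}

```text
clock: 18.18
position: [0.523, -0.1231, 0.1126]
tool_rot: [1.735, 1.566, 0.767]
force: [1.9, 0.1, 1.1]
grip_width: 0.0119
```

```bash
python3 -c "
from h import *
st()"
```

```text
t 18.18 pos [ 523.  -123.1  112.6] th 1.222 F [1.9 0.1 1.1] Ftool [-1.1  1.6  1.1] M [-0.004 -0.244  0.089] w 11.9 q7 0.952 tau567 [0.081 0.402 0.077]
```

Call:
{"op": "arm_command", "data": {"commands": [{"dx":0,"dy":0,"dz":0,"twist":-0.02},{"dx":0,"dy":0,"dz":0,"twist":-0.02},{"dx":0,"dy":0,"dz":0,"twist":-0.02}]}}

```text
clock: 18.43
position: [0.523, -0.1231, 0.1126]
tool_rot: [1.722, 1.566, 0.774]
force: [3.3, 0.4, -0.2]
grip_width: 0.0123
```

```bash
python3 -c "
from h import *
st()"
```

```text
t 18.43 pos [ 523.  -123.1  112.6] th 1.202 F [ 3.3  0.4 -0.2] Ftool [0.2 2.9 1.6] M [-0.044 -0.206  0.103] w 12.3 q7 0.968 tau567 [0.078 0.41  0.075]
```

Call:
{"op": "arm_command", "data": {"commands": [{"dx":0,"dy":0,"dz":0,"twist":-0.02},{"dx":0,"dy":0,"dz":0,"twist":-0.02},{"dx":0,"dy":0,"dz":0,"twist":-0.02}]}}

```text
clock: 18.68
position: [0.523, -0.1232, 0.1126]
tool_rot: [1.691, 1.566, 0.764]
force: [3.3, 0.2, -0.1]
grip_width: 0.012
```

```bash
python3 -c "
from h import *
st()"
```

```text
t 18.68 pos [ 523.  -123.2  112.6] th 1.182 F [ 3.3  0.2 -0.1] Ftool [0.1 2.7 1.8] M [-0.07  -0.214  0.103] w 12.0 q7 0.983 tau567 [0.085 0.418 0.083]
```

Call:
{"op": "arm_command", "data": {"commands": [{"dx":0,"dy":0,"dz":0,"twist":-0.02},{"dx":0,"dy":0,"dz":0,"twist":-0.02},{"dx":0,"dy":0,"dz":0,"twist":-0.02}]}}

```text
clock: 18.93
position: [0.5231, -0.1232, 0.1126]
tool_rot: [1.672, 1.566, 0.765]
force: [2.7, 0.2, -0.1]
grip_width: 0.0116
```

```bash
python3 -c "
from h import *
st()"
```

```text
t 18.93 pos [ 523.1 -123.2  112.6] th 1.161 F [ 2.7  0.2 -0.1] Ftool [0.1 2.3 1.5] M [-0.068 -0.231  0.166] w 11.6 q7 0.999 tau567 [0.054 0.422 0.057]
```

Call:
{"op": "arm_command", "data": {"commands": [{"dx":0,"dy":0,"dz":0,"twist":-0.02},{"dx":0,"dy":0,"dz":0,"twist":-0.02},{"dx":0,"dy":0,"dz":0,"twist":-0.02}]}}

```text
clock: 19.18
position: [0.523, -0.1231, 0.1126]
tool_rot: [1.659, 1.566, 0.772]
force: [1.8, 0.2, 0.7]
grip_width: 0.0116
```

```bash
python3 -c "
from h import *
st()"
```

```text
t 19.18 pos [ 523.  -123.1  112.6] th 1.141 F [1.8 0.2 0.7] Ftool [-0.7  1.5  1. ] M [ 0.035 -0.2    0.223] w 11.6 q7 1.014 tau567 [-0.009  0.435 -0.024]
```

Call:
{"op": "arm_command", "data": {"commands": [{"dx":0,"dy":0,"dz":0,"twist":-0.02},{"dx":0,"dy":0,"dz":0,"twist":-0.02},{"dx":0,"dy":0,"dz":0,"twist":-0.02}]}}

```text
clock: 19.43
position: [0.5231, -0.1231, 0.1126]
tool_rot: [1.635, 1.566, 0.769]
force: [2.6, -0.4, 1.0]
grip_width: 0.0118
```

```bash
python3 -c "
from h import *
st()"
```

```text
t 19.43 pos [ 523.1 -123.1  112.6] th 1.121 F [ 2.6 -0.4  1. ] Ftool [-1.   1.7  1.9] M [-0.04  -0.211  0.115] w 11.8 q7 1.030 tau567 [0.047 0.439 0.042]
```

Call:
{"op": "arm_command", "data": {"commands": [{"dx":0,"dy":0,"dz":0,"twist":-0.02},{"dx":0,"dy":0,"dz":0,"twist":-0.02},{"dx":0,"dy":0,"dz":0,"twist":-0.02}]}}

```text
clock: 19.68
position: [0.523, -0.1231, 0.1126]
tool_rot: [1.638, 1.566, 0.792]
force: [2.9, -0.4, 0.7]
grip_width: 0.0116
```

```bash
python3 -c "
from h import *
st()"
```

```text
t 19.68 pos [ 523.  -123.1  112.6] th 1.100 F [ 2.9 -0.4  0.7] Ftool [-0.7  1.9  2.2] M [-0.023 -0.239  0.301] w 11.6 q7 1.045 tau567 [-0.098  0.45  -0.127]
```

Still being drawn on.

Call:
{"op": "arm_command", "data": {"commands": [{"dx":0,"dy":0,"dz":0,"twist":-0.015},{"dx":0,"dy":0,"dz":0,"twist":-0.015},{"dx":0,"dy":0,"dz":0,"twist":-0.015}]}}

```text
clock: 19.93
position: [0.523, -0.1231, 0.1126]
tool_rot: [1.616, 1.566, 0.785]
force: [2.5, 0.1, 0.5]
grip_width: 0.0118
```

```bash
python3 -c "
from h import *
st()"
```

```text
t 19.93 pos [ 523.  -123.1  112.6] th 1.085 F [2.5 0.1 0.5] Ftool [-0.5  1.9  1.6] M [-0.046 -0.213  0.093] w 11.8 q7 1.057 tau567 [0.06  0.462 0.018]
```

Call:
{"op": "arm_command", "data": {"commands": [{"dx":0,"dy":0,"dz":0,"twist":-0.015},{"dx":0,"dy":0,"dz":0,"twist":-0.015},{"dx":0,"dy":0,"dz":0,"twist":-0.015}]}}

```text
clock: 20.18
position: [0.5231, -0.1232, 0.1126]
tool_rot: [1.602, 1.566, 0.786]
force: [3.2, 0.8, 0.6]
grip_width: 0.0119
```

```bash
python3 -c "
from h import *
st()"
```

```text
t 20.18 pos [ 523.1 -123.2  112.6] th 1.071 F [3.2 0.8 0.6] Ftool [-0.5  2.9  1.6] M [ 0.032 -0.279 -0.297] w 11.9 q7 1.068 tau567 [0.429 0.463 0.439]
```

Call:
{"op": "arm_command", "data": {"commands": [{"dx":0,"dy":0,"dz":0,"twist":0.012},{"dx":0,"dy":0,"dz":0,"twist":0.012},{"dx":0,"dy":0,"dz":0,"twist":0.012}]}}

```text
clock: 20.43
position: [0.5231, -0.1231, 0.1126]
tool_rot: [1.607, 1.566, 0.779]
force: [2.3, 0.2, 0.7]
grip_width: 0.012
```

```bash
python3 -c "
from h import *
st()"
```

```text
t 20.43 pos [ 523.1 -123.1  112.6] th 1.083 F [2.3 0.2 0.7] Ftool [-0.7  1.8  1.4] M [-0.039 -0.212  0.009] w 12.0 q7 1.059 tau567 [ 0.063  0.453 -0.087]
```

Call:
{"op": "arm_command", "data": {"commands": [{"dx":0,"dy":0,"dz":0,"twist":0},{"dx":0,"dy":0,"dz":0,"twist":0},{"dx":0,"dy":0,"dz":0,"twist":0},{"dx":0,"dy":0,"dz":0,"twist":0},{"dx":0,"dy":0,"dz":0,"twist":0},{"dx":0,"dy":0,"dz":0,"twist":0},{"dx":0,"dy":0,"dz":0,"twist":0},{"dx":0,"dy":0,"dz":0,"twist":0}], "grip": -1}}

```text
clock: 21.1
position: [0.523, -0.1231, 0.1126]
tool_rot: [1.628, 1.566, 0.8]
force: [-0.3, 1.2, 0.5]
grip_width: 0.0856
```

Call:
{"op": "arm_command", "data": {"commands": [{"dx":-1,"dy":0,"dz":0,"twist":0},{"dx":-3,"dy":0,"dz":0,"twist":0},{"dx":-5,"dy":0,"dz":0,"twist":0},{"dx":-7,"dy":0,"dz":0,"twist":0},{"dx":-7.5,"dy":0,"dz":0,"twist":0},{"dx":-7.5,"dy":0,"dz":0,"twist":0}]}}

```text
clock: 21.6
position: [0.5235, -0.1236, 0.1895]
tool_rot: [1.295, 1.564, 0.467]
force: [1.2, 0.2, -0.5]
grip_width: 0.0854
```

```bash
python3 -c "
from h import *
st()
print(L[2])
tgt([L[2,0],L[2,1],.165],P[2]+np.pi/2)
for n in('side','top'):
    im=imaging.grab_frame(n)[:,:,::-1];im=im[120:330,200:440] if n=='side' else im[150:330,240:460]
    cv2.imwrite(f'pics/{n}7.png',cv2.resize(im,None,fx=2.7,fy=2.7,interpolation=cv2.INTER_CUBIC))
"
```

```text
t 21.60 pos [ 523.5 -123.6  189.5] th 1.083 F [ 1.2  0.2 -0.5] Ftool [0.5 1.  0.7] M [0.048 0.031 0.021] w 85.4 q7 1.024 tau567 [ 0.193  0.778 -0.167]
[ 0.60628955 -0.03812562  0.112     ]
pos [ 0.5235 -0.1236  0.1895] jaw yaw 0.743 d cm [ 2.53 11.86 -0.7 ] twist -1.083 alt 2.059 q [-0.073  0.458  0.265  1.895 -0.167  0.804  1.024] F [ 1.22  0.15 -0.5 ] M [0.048 0.031 0.021] w 0.0854 t 21.6
```

View pics/side7.png

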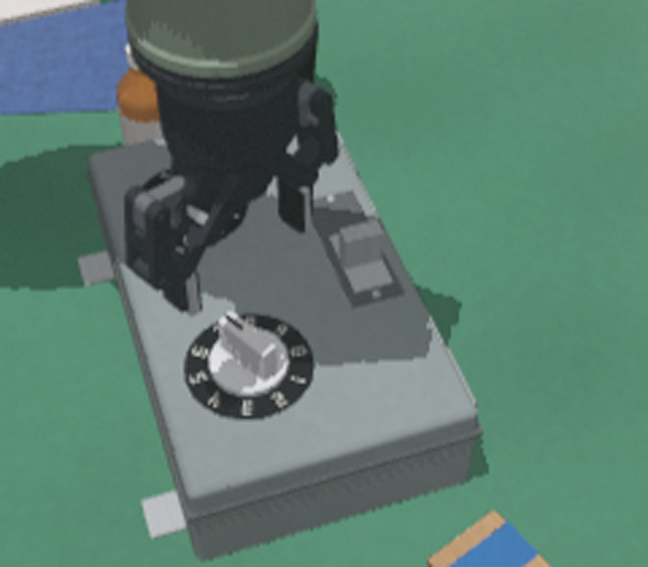

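View pics/top7.png

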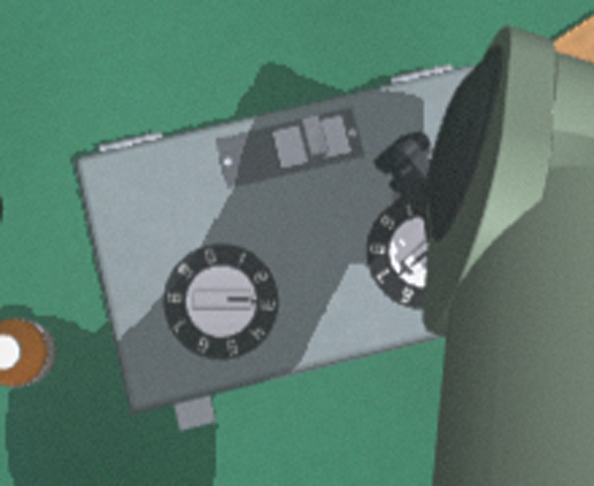

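Call:
{"op": "arm_command", "data": {"commands": [{"dx":0,"dy":0.8,"dz":0,"twist":-0.1},{"dx":0,"dy":2,"dz":0,"twist":-0.2},{"dx":0,"dy":3.4,"dz":-0.1,"twist":-0.3},{"dx":0,"dy":4.8,"dz":-0.2,"twist":-0.4},{"dx":0,"dy":6.2,"dz":-0.3,"twist":-0.5},{"dx":0,"dy":7.6,"dz":-0.4,"twist":-0.6},{"dx":0,"dy":9,"dz":-0.5,"twist":-0.7},{"dx":0,"dy":10.2,"dz":-0.6,"twist":-0.8},{"dx":0.5,"dy":11.2,"dz":-0.7,"twist":-0.9},{"dx":1.2,"dy":11.8,"dz":-0.7,"twist":-1.0},{"dx":2,"dy":11.8,"dz":-0.7,"twist":-1.07},{"dx":2.4,"dy":11.8,"dz":-0.7,"twist":-1.08}]}}

```text
clock: 22.7
position: [0.6041, -0.0379, 0.162]
tool_rot: [1.155, 1.567, 1.411]
force: [0.0, -0.3, 0.3]
grip_width: 0.0854
```

Call:
{"op": "arm_command", "data": {"commands": [{"dx":0,"dy":0,"dz":0,"twist":0},{"dx":0,"dy":0,"dz":0,"twist":0}]}}

```text
clock: 22.87
position: [0.6035, -0.0382, 0.1612]
tool_rot: [1.613, 1.567, 1.867]
force: [-1.0, -0.6, 1.0]
grip_width: 0.0853
```

```bash
python3 -c "
from h import *
tgt([L[2,0],L[2,1],.1115],P[2]+np.pi/2)
for n in('side','top'):
    im=imaging.grab_frame(n)[:,:,::-1];im=im[120:330,200:440] if n=='side' else im[150:330,240:460]
    cv2.imwrite(f'pics/{n}8.png',cv2.resize(im,None,fx=2.7,fy=2.7,interpolation=cv2.INTER_CUBIC))
"
```

```text
pos [ 0.6035 -0.0382  0.1612] jaw yaw 1.825 d cm [ 4.97 -0.09  0.27] twist -0.001 alt 3.141 q [-0.014  0.58  -0.028  1.725  0.015  0.838  1.778] F [-1.   -0.56  1.05] M [ 0.013 -0.013  0.015] w 0.0853 t 22.87
```

View pics/side8.png

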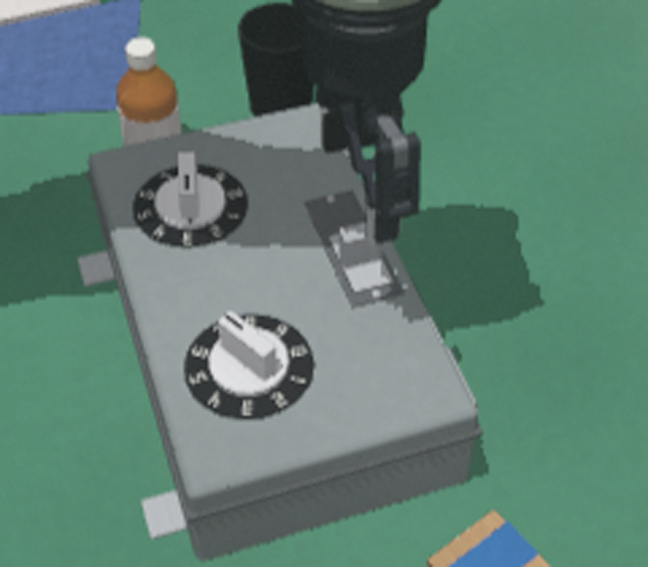

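View pics/top8.png

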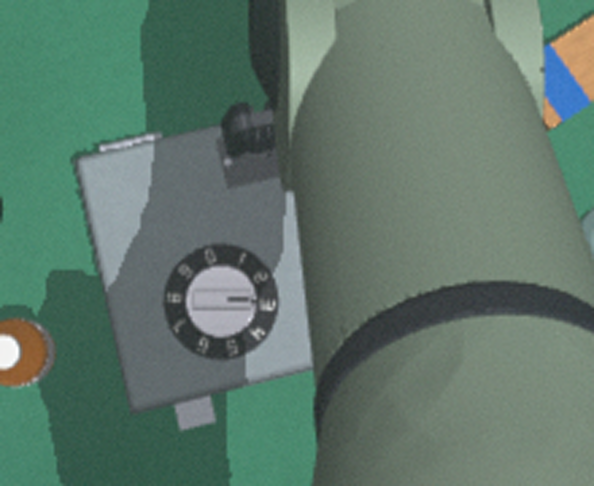

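Call:
{"op": "arm_command", "data": {"commands": [{"dx":1.2,"dy":0.05,"dz":0.25,"twist":0},{"dx":2.6,"dy":0.1,"dz":0.25,"twist":0},{"dx":3.9,"dy":0.1,"dz":0.25,"twist":0},{"dx":4.7,"dy":0.1,"dz":0.25,"twist":0},{"dx":4.9,"dy":0.1,"dz":0.25,"twist":0},{"dx":4.9,"dy":0.1,"dz":0.25,"twist":0},{"dx":4.9,"dy":0.1,"dz":0.25,"twist":0}]}}

```text
clock: 23.55
position: [0.6065, -0.0363, 0.1135]
tool_rot: [1.058, 1.567, 1.312]
force: [0.5, 0.1, 0.8]
grip_width: 0.0852
```

```bash
python3 -c "
from h import *
tgt([L[2,0],L[2,1],.1115],P[2]+np.pi/2);st()
im=imaging.grab_frame('side')[120:330,200:440,::-1]
cv2.imwrite(f'pics/side9.png',cv2.resize(im,None,fx=2.7,fy=2.7,interpolation=cv2.INTER_CUBIC))
"
```

```text
pos [ 0.6065 -0.0363  0.1135] jaw yaw 1.825 d cm [ 0.2  -0.17 -0.07] twist -0.001 alt 3.141 q [-0.016  0.647 -0.028  1.749  0.02   0.745  1.771] F [0.45 0.06 0.83] M [0.035 0.05  0.015] w 0.0852 t 23.55
t 23.55 pos [606.5 -36.3 113.5] th 0.001 F [0.5 0.1 0.8] Ftool [-0.8 -0.   0.5] M [0.035 0.05  0.015] w 85.2 q7 1.771 tau567 [-0.001 -0.067 -0.016]
```

View pics/side9.png

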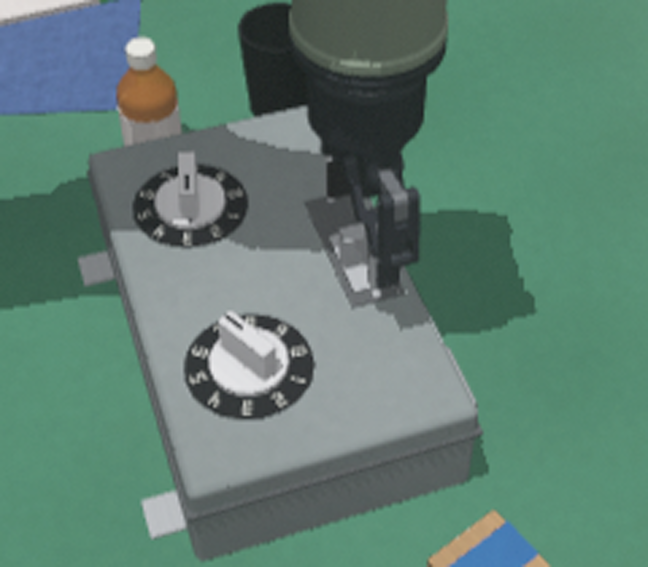

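Call:
{"op": "arm_command", "data": {"commands": [{"dx":0.1,"dy":0,"dz":0,"twist":0},{"dx":0.1,"dy":0,"dz":0,"twist":0},{"dx":0.1,"dy":0,"dz":0,"twist":0},{"dx":0.1,"dy":0,"dz":0,"twist":0},{"dx":0.1,"dy":0,"dz":0,"twist":0},{"dx":0.1,"dy":0,"dz":0,"twist":0},{"dx":0.1,"dy":0,"dz":0,"twist":0},{"dx":0.1,"dy":0,"dz":0,"twist":0},{"dx":0.1,"dy":0,"dz":0,"twist":0}], "grip": 1, "squeeze": 20}}

```text
clock: 24.35
position: [0.6066, -0.0358, 0.1129]
tool_rot: [1.016, 1.566, 1.271]
force: [-3.3, 4.2, 6.3]
grip_width: 0.0134
```

```bash
python3 -c "
from h import *
st()"
```

```text
t 24.35 pos [606.6 -35.8 112.9] th 0.000 F [-3.3  4.2  6.3] Ftool [-6.2  4.9 -2.1] M [0.552 0.584 0.165] w 13.4 q7 1.771 tau567 [ 0.601 -0.877 -0.106]
```

Call:
{"op": "arm_command", "data": {"commands": [{"dx":0,"dy":0.1,"dz":0,"twist":0},{"dx":0,"dy":0.2,"dz":0,"twist":0},{"dx":0,"dy":0.3,"dz":0,"twist":0}]}}

```text
clock: 24.6
position: [0.6059, -0.0333, 0.1129]
tool_rot: [0.933, 1.567, 1.187]
force: [-0.0, -2.3, 0.9]
grip_width: 0.0133
```

```bash
python3 -c "
from h import *
st()"
```

```text
t 24.60 pos [605.9 -33.3 112.9] th 0.000 F [-0.  -2.3  0.9] Ftool [-0.9 -2.2 -0.6] M [-0.615 -0.035  0.115] w 13.3 q7 1.766 tau567 [-0.694  0.031 -0.056]
```

Call:
{"op": "arm_command", "data": {"commands": [{"dx":0,"dy":0.1,"dz":0,"twist":0},{"dx":0,"dy":0.2,"dz":0,"twist":0},{"dx":0,"dy":0.2,"dz":0,"twist":0}]}}

```text
clock: 24.85
position: [0.6053, -0.0312, 0.1129]
tool_rot: [0.953, 1.567, 1.207]
force: [-0.3, -0.1, 1.3]
grip_width: 0.0135
```

```bash
python3 -c "
from h import *
st()"
```

```text
t 24.85 pos [605.3 -31.2 112.9] th 0.000 F [-0.3 -0.1  1.3] Ftool [-1.3 -0.  -0.3] M [-0.463 -0.045  0.146] w 13.5 q7 1.763 tau567 [-0.487 -0.118 -0.171]
```

Call:
{"op": "arm_command", "data": {"commands": [{"dx":0,"dy":0.2,"dz":0,"twist":0},{"dx":0,"dy":0.4,"dz":0,"twist":0},{"dx":0,"dy":0.6,"dz":0,"twist":0},{"dx":0,"dy":0.8,"dz":0,"twist":0},{"dx":0,"dy":1.0,"dz":0,"twist":0},{"dx":0,"dy":1.0,"dz":0,"twist":0}]}}

```text
clock: 25.35
position: [0.6026, -0.0208, 0.1129]
tool_rot: [1.067, 1.567, 1.322]
force: [-1.0, 1.2, 1.0]
grip_width: 0.0134
```

```bash
python3 -c "
from h import *
st()"
```

```text
t 25.35 pos [602.6 -20.8 112.9] th 3.141 F [-1.   1.2  1. ] Ftool [-0.9  1.4 -0.6] M [0.114 0.186 0.069] w 13.4 q7 1.747 tau567 [ 0.088 -0.426 -0.206]
```

Call:
{"op": "arm_command", "data": {"commands": [{"dx":0,"dy":0.2,"dz":0,"twist":0},{"dx":0,"dy":0.4,"dz":0,"twist":0},{"dx":0,"dy":0.6,"dz":0,"twist":0},{"dx":0,"dy":0.8,"dz":0,"twist":0},{"dx":0,"dy":1.0,"dz":0,"twist":0},{"dx":0,"dy":1.0,"dz":0,"twist":0}]}}

```text
clock: 25.85
position: [0.5998, -0.0105, 0.1129]
tool_rot: [1.165, 1.566, 1.421]
force: [-1.7, 1.9, 1.0]
grip_width: 0.0134
```

```bash
cat >> h.py <<'E'
def lat():
    s=sensors.observe();print('latch est mm',((s['position']-L[2])[:2]@[-np.sin(P[2]),np.cos(P[2])]*1000).round(1))
E
python3 -c "
from h import *
st();lat()"
```

```text
t 25.85 pos [599.8 -10.5 112.9] th 3.141 F [-1.7  1.9  1. ] Ftool [-1.   2.3 -1.2] M [0.062 0.189 0.043] w 13.4 q7 1.730 tau567 [ 0.052 -0.41  -0.186]
latch est mm 28.4
```

Call:
{"op": "arm_command", "data": {"commands": [{"dx":0,"dy":0.1,"dz":0,"twist":0},{"dx":0,"dy":0.2,"dz":0,"twist":0},{"dx":0,"dy":0.3,"dz":0,"twist":0},{"dx":0,"dy":0.3,"dz":0,"twist":0}]}}

```text
clock: 26.18
position: [0.599, -0.0074, 0.113]
tool_rot: [1.16, 1.566, 1.415]
force: [-1.1, -0.5, -0.1]
grip_width: 0.0136
```

```bash
python3 -c "
from h import *
st();lat()"
```

```text
t 26.18 pos [599.   -7.4 113. ] th 3.141 F [-1.1 -0.5 -0.1] Ftool [ 0.1 -0.2 -1.2] M [-0.314  0.053  0.063] w 13.6 q7 1.725 tau567 [-0.32  -0.212 -0.121]
latch est mm 31.5
```

Call:
{"op": "arm_command", "data": {"commands": [{"dx":0,"dy":0.1,"dz":0,"twist":0},{"dx":0,"dy":0.1,"dz":0,"twist":0}]}}

```text
clock: 26.35
position: [0.5987, -0.0062, 0.113]
tool_rot: [1.188, 1.566, 1.444]
force: [0.1, 0.3, 0.0]
grip_width: 0.0134
```

```bash
python3 -c "
from h import *
st();lat()"
```

```text
t 26.35 pos [598.7  -6.2 113. ] th 3.141 F [0.1 0.3 0. ] Ftool [0.  0.2 0.2] M [-0.442 -0.04   0.066] w 13.4 q7 1.723 tau567 [-0.446 -0.181 -0.099]
latch est mm 32.8
```

Call:
{"op": "arm_command", "data": {"commands": [{"dx":0,"dy":0.1,"dz":0,"twist":0},{"dx":0,"dy":0.1,"dz":0,"twist":0}]}}

```text
clock: 26.52
position: [0.5984, -0.0051, 0.1129]
tool_rot: [1.212, 1.566, 1.468]
force: [-1.1, -0.9, 0.1]
grip_width: 0.0135
```

```bash
python3 -c "
from h import *
st();lat()"
```

```text
t 26.52 pos [598.4  -5.1 112.9] th 3.140 F [-1.1 -0.9  0.1] Ftool [-0.1 -0.6 -1.3] M [-0.481  0.023  0.046] w 13.5 q7 1.721 tau567 [-0.478 -0.168 -0.094]
latch est mm 33.9
```

Call:
{"op": "arm_command", "data": {"commands": [{"dx":0,"dy":0.06,"dz":0,"twist":0},{"dx":0,"dy":0.06,"dz":0,"twist":0}]}}

```text
clock: 26.68
position: [0.5982, -0.0044, 0.1129]
tool_rot: [1.224, 1.566, 1.48]
force: [-0.7, -2.4, 0.5]
grip_width: 0.0136
```

```bash
python3 -c "
from h import *
st();lat()"
```

```text
t 26.68 pos [598.2  -4.4 112.9] th 3.140 F [-0.7 -2.4  0.5] Ftool [-0.5 -2.2 -1.3] M [-0.536 -0.029  0.05 ] w 13.6 q7 1.720 tau567 [-0.493 -0.133 -0.077]
latch est mm 34.7
```

Call:
{"op": "arm_command", "data": {"commands": [{"dx":0,"dy":0.06,"dz":0,"twist":0},{"dx":0,"dy":0.06,"dz":0,"twist":0}]}}

```text
clock: 26.85
position: [0.598, -0.0037, 0.1129]
tool_rot: [1.229, 1.566, 1.485]
force: [-0.2, -1.0, 1.1]
grip_width: 0.0136
```

```bash
python3 -c "
from h import *
st();lat()"
```

```text
t 26.85 pos [598.   -3.7 112.9] th 3.140 F [-0.2 -1.   1.1] Ftool [-1.1 -0.9 -0.5] M [-0.563  0.007  0.044] w 13.6 q7 1.719 tau567 [-0.53  -0.119 -0.072]
latch est mm 35.4
```

Call:
{"op": "arm_command", "data": {"commands": [{"dx":0,"dy":0.06,"dz":0,"twist":0},{"dx":0,"dy":0.06,"dz":0,"twist":0}]}}

```text
clock: 27.02
position: [0.5979, -0.003, 0.1129]
tool_rot: [1.235, 1.566, 1.491]
force: [-1.2, -0.7, -0.3]
grip_width: 0.0134
```

```bash
python3 -c "
from h import *
st();lat()"
```

```text
t 27.02 pos [597.9  -3.  112.9] th 3.140 F [-1.2 -0.7 -0.3] Ftool [ 0.3 -0.4 -1.3] M [-0.538 -0.036  0.067] w 13.4 q7 1.718 tau567 [-0.541 -0.114 -0.069]
latch est mm 36.1
```

Call:
{"op": "arm_command", "data": {"commands": [{"dx":0,"dy":0.05,"dz":0,"twist":0},{"dx":0,"dy":0.05,"dz":0,"twist":0}]}}

```text
clock: 27.18
position: [0.5978, -0.0029, 0.1129]
tool_rot: [1.166, 1.566, 1.421]
force: [0.9, -4.7, -0.1]
grip_width: 0.0134
```

```bash
python3 -c "
from h import *
st();lat()"
```

```text
t 27.18 pos [597.8  -2.9 112.9] th 3.140 F [ 0.9 -4.7 -0.1] Ftool [ 0.1 -4.8 -0.3] M [-1.263 -0.265  0.041] w 13.4 q7 1.717 tau567 [-1.153  0.182 -0.08 ]
latch est mm 36.3
```

Call:
{"op": "arm_command", "data": {"commands": [{"dx":0,"dy":0.05,"dz":0,"twist":0},{"dx":0,"dy":0.05,"dz":0,"twist":0}]}}

```text
clock: 27.35
position: [0.5979, -0.0029, 0.113]
tool_rot: [1.065, 1.567, 1.321]
force: [1.5, -6.0, -0.9]
grip_width: 0.0137
```

```bash
python3 -c "
from h import *
st();lat()"
```

```text
t 27.35 pos [597.9  -2.9 113. ] th 3.141 F [ 1.5 -6.  -0.9] Ftool [ 0.9 -6.2 -0.1] M [-1.38  -0.371  0.054] w 13.7 q7 1.716 tau567 [-1.342  0.294 -0.098]
latch est mm 36.3
```

Call:
{"op": "arm_command", "data": {"commands": [{"dx":0,"dy":0,"dz":0,"twist":0},{"dx":0,"dy":0,"dz":0,"twist":0},{"dx":0,"dy":0,"dz":0,"twist":0},{"dx":0,"dy":0,"dz":0,"twist":0},{"dx":0,"dy":0,"dz":0,"twist":0},{"dx":0,"dy":0,"dz":0,"twist":0},{"dx":0,"dy":0,"dz":0,"twist":0},{"dx":0,"dy":0,"dz":0,"twist":0}], "grip": -1}}

```text
clock: 28.02
position: [0.5979, -0.0028, 0.113]
tool_rot: [1.065, 1.567, 1.321]
force: [1.0, 0.3, -1.5]
grip_width: 0.0858
```

Call:
{"op": "arm_command", "data": {"commands": [{"dx":-1,"dy":0,"dz":0,"twist":0},{"dx":-3,"dy":0,"dz":0,"twist":0},{"dx":-5,"dy":0,"dz":0,"twist":0},{"dx":-8,"dy":0,"dz":0,"twist":0},{"dx":-11,"dy":0,"dz":0,"twist":0},{"dx":-13,"dy":0,"dz":-2,"twist":0},{"dx":-15,"dy":0,"dz":-5,"twist":0},{"dx":-15,"dy":0,"dz":-8,"twist":0},{"dx":-15,"dy":0,"dz":-11,"twist":0},{"dx":-15,"dy":0,"dz":-14,"twist":0},{"dx":-15,"dy":0,"dz":-15,"twist":0},{"dx":-15,"dy":0,"dz":-15,"twist":0}]}}

```text
clock: 29.02
position: [0.4508, -0.0421, 0.2638]
tool_rot: [0.89, 1.567, 1.144]
force: [0.6, -0.1, 0.4]
grip_width: 0.0857
```

```bash
python3 -c "
from h import *
st()
for n in('side','top'):
    im=imaging.grab_frame(n)[:,:,::-1];cv2.imwrite(f'pics/{n}10f.png',im);im=im[120:330,200:440] if n=='side' else im[150:330,240:460]
    cv2.imwrite(f'pics/{n}10.png',cv2.resize(im,None,fx=2.7,fy=2.7,interpolation=cv2.INTER_CUBIC))
"
```

```text
t 29.02 pos [450.8 -42.1 263.8] th 0.001 F [ 0.6 -0.1  0.4] Ftool [-0.4 -0.3  0.6] M [-0.026 -0.072  0.024] w 85.7 q7 1.786 tau567 [-0.033 -0.112  0.272]
```

View pics/side10.png

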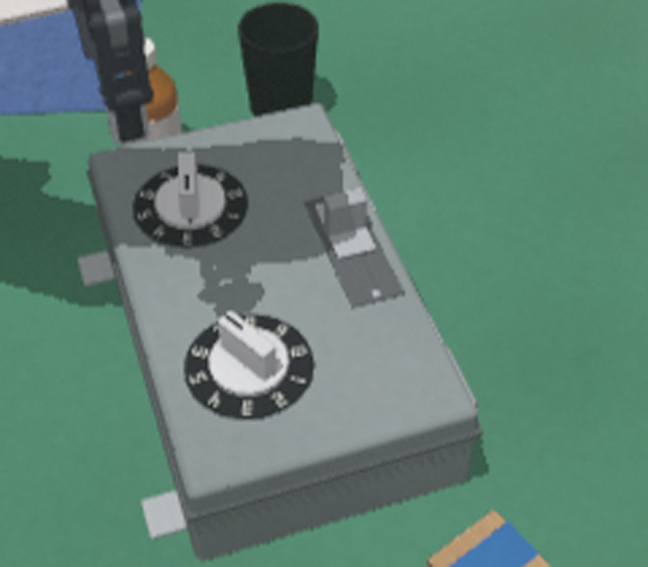

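View pics/top10f.png

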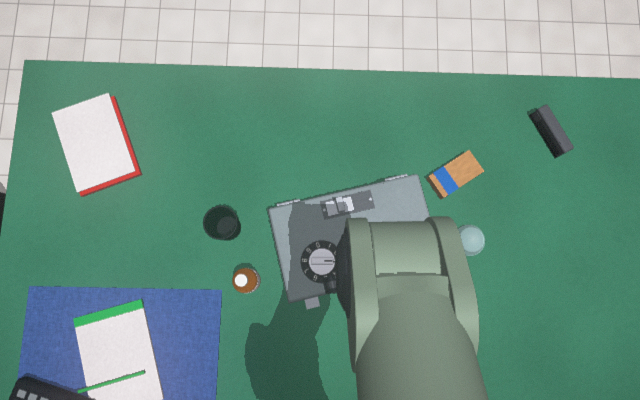

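```bash
python3 -c "
from h import *
print(order.job_done())"
```

```text
the job is handed in; nothing more can be done
None
```

The box is unlocked: both dials are set on their catches, the latch is fully open and the gripper has let go. I handed the job in at about 29 s of the 72 s allowed.

- **Left dial:** turned clockwise in small steps. It was drawn on from about 1.73 rad, and at 1.81 rad about 0.42 N m held it back. I eased back to about 1.79 rad and let go, so the catch sits about 0.1 before the printed 3.
- **Right dial:** turned anticlockwise in the same way. It was drawn on from about 4.30 rad and held back with about 0.3 N m at 4.21 rad. I eased back to about 4.22 rad and let go, so the catch is about 0.17 past the 7 in the turning direction.
- **Latch:** gripped with a 20 N squeeze. It slid without being blocked at 2 mm, and the travel measured from where I gripped it was about 34 mm. It came to rest against the end stop with about 6 N, then I released it and drew the arm back, clear of the box.

**Last checks:** the final pictures show both pointers where I left them, the latch plate at its left end and the bottle, cup, paperweight and carton where they were. The wrist force read near zero with the gripper open.

**Disagreements:** the tab stood about 2 mm farther left than my camera fit put it, so I relied on the felt end stop instead. The moment readings were noisy, at about ±0.05 N m. On the right dial one reading dipped partway through the draw-on (0.22, then 0.12, then 0.30 N m) before the hold-back was clear.

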